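Clear, load and raise the ratchet lift in the weighing room

TASK

Sweep all the sharp porcelain shards off the lift plate into its blue catch tray with the scraper block, never taking them with the fingers, and put the scraper back upright in the middle of its green mat. Then stand all the sample jars upright on the lift plate, and after that pump the red ratchet lever, without prying the plate itself, until the plate's top comes level with the red pointer, to the nearest click; leave the lever back at its home stop and do not disturb the two bottles beside the work.

Things in the scene. Friction and masses are not known exactly. Their poses are not given: they have to be found in the camera images.
- lift: The ratchet lift, a fixed white steel housing 130 x 275 x 30 mm with everything mounted on it; origin on the bench under the centre of its lift plate, x axis away from the robot (yaw about +-0.2 rad), y axis to the left, towards the blue catch tray. Along its y: red lever and ratchet wheel at -135 mm, plate from -75 to +75 mm, tray from 73 to 173 mm. A fixed aluminium column (12 x 24 mm, 145 mm tall) with the red pointer stands at x = 98, y = -52 mm.
- plate_c (a point): Centre of the top face of the dark steel lift plate, which starts 60 mm above the bench and rises straight up. Inside it is 132 mm along x and 146 mm along y of the lift, with rims 4 mm thick and 8 mm high along both x sides and along the -y end; the +y end is open and overhangs the catch tray by 2 mm.
- tray_in (a point): Centre of the inner floor of the fixed blue catch tray beside the plate's open end: inside 152 x 92 mm (lift's x, y), floor 4 mm and walls 45 mm above the bench, walls 4 mm thick.
- stage (a joint): How far the lift plate has risen from its lowest position, m (0 to 0.085). One full lever stroke raises it 5 mm; it stays where it is left and the lever cannot lower it.
- lever (a joint): Angle of the red ratchet lever, 0 (home stop, lever along the lift's -x, towards the robot) to 0.62 rad (far stop), counter-clockwise from above, so the handle moves to the robot's right (-y), away from the plate. Of a full stroke from stop to stop the first 0.2 rad is free, then the pawl pushes one tooth; going back the pawl clicks over the next tooth at about 0.2 rad. Needs about 8 N at the handle; stays where it is left.
- lever_grip (a point): Upright round yellow handle of the lever, 16 mm diameter, from 57 to 127 mm above the bench; this point is on its axis 99 mm above the bench. It stands 120 mm from the lever's vertical axle, which is at x = 0, y = -135 mm of the lift; the handle turns with the lever.
- plate_edge (a point): The black tab on the far (+x) edge of the lift plate, level with the plate's top face: what is compared with the pointer.
- pointer_tip (a point): Tip of the fixed red pointer on the column at the plate's far edge (3 mm thick, this point at mid-thickness); its height differs from start to start, 31 to 52 mm above the plate's lowest position.
- mat_c (a point): Centre of the top of the green mat, fixed, 150 x 90 x 3 mm (its x, y), where the scraper lives.
- scraper_grip (a point): The scraper block: black rubber foot 74 x 44 x 18 mm (its x, y, z) with a yellow grip rib on top, 60 x 18 x 36 mm, in line with the foot, weighted; 54 mm tall in all, about 280 g. This point is on its centre line 38 mm above its underside, in the rib. The 74 mm face does the sweeping.
- jar0_c (a point): Squat white sample jar with a blue lid, upright cylinder 40 mm diameter, 48 mm tall, about 90 g; this point is its centre. Waits on the thin blue mat (3 mm) to the robot's right. May be absent (3 or 4 jars are there).
- jar1_c (a point): Squat white sample jar with an orange lid, upright cylinder 40 mm diameter, 48 mm tall, about 90 g; this point is its centre. Waits on the thin blue mat (3 mm) to the robot's right. May be absent (3 or 4 jars are there).
- jar2_c (a point): Squat white sample jar with a green lid, upright cylinder 40 mm diameter, 48 mm tall, about 90 g; this point is its centre. Waits on the thin blue mat (3 mm) to the robot's right. May be absent (3 or 4 jars are there).
- jar3_c (a point): Squat white sample jar with a red lid, upright cylinder 40 mm diameter, 48 mm tall, about 90 g; this point is its centre. Waits on the thin blue mat (3 mm) to the robot's right. May be absent (3 or 4 jars are there).
- shard0_c (a point): White porcelain shard, about 22 x 16 x 9 mm, loose on the lift plate; this point is its centre. May be absent (3 to 5 are there).
- shard1_c (a point): White porcelain shard, about 22 x 16 x 9 mm, loose on the lift plate; this point is its centre. May be absent (3 to 5 are there).
- shard2_c (a point): White porcelain shard, about 22 x 16 x 9 mm, loose on the lift plate; this point is its centre. May be absent (3 to 5 are there).
- shard3_c (a point): White porcelain shard, about 22 x 16 x 9 mm, loose on the lift plate; this point is its centre. May be absent (3 to 5 are there).
- shard4_c (a point): White porcelain shard, about 22 x 16 x 9 mm, loose on the lift plate; this point is its centre. May be absent (3 to 5 are there).
- shard5_c (a point): White porcelain shard, about 22 x 16 x 9 mm, loose on the lift plate; this point is its centre. May be absent (3 to 5 are there).
- reagent: Bystander: white reagent jar 52 mm diameter, 85 mm tall; origin at its foot.
- amber: Bystander: amber bottle 56 mm diameter, 110 mm tall; origin at its foot.
Things that resemble listed ones, but are neither listed nor needed, are in the scene too. What is shaped like the part that bears jar3_c but purple is not meant.

How it is judged:
By the outcome, as a careful person would: the job done as asked, in the order asked, and still so for the second after the job is handed in, with the robot touching nothing.
Of shard0, shard1, shard2, shard3, shard4, shard5 only 3 to 5 are there at a start; the rules pass over those that are not, and their reading is None.
Of jar0, jar1, jar2, jar3 only 3 to 4 are there at a start; the rules pass over those that are not, and their reading is None.
At some moment in a run one of scraper may be knocked a few centimetres aside while the robot is not near it.
Once in a run the grip may slacken for a moment while it holds something.
It also fails if it takes over 210 s, if anything falls off the work surface, if the arm or the gripper's body presses on something with over 40 N, if the wrist force passes 120 N, or if a joint passes its speed limit or range.

ROBOT

A 7-joint arm with a two-finger parallel gripper is mounted at the origin on the work surface. World frame = base frame: x ahead of the robot, y to its left, z up, the work surface at z = 0. Lengths are in mm, angles in rad, forces in N, time in s.
With the tool pointing down it reaches from about 425 to 875 mm from the base axis. Payload 9.9 kg.
Tool frame: the origin (TCP) lies where the fingers leave the gripper's body, on its centre line; the fingertips stand 73 mm ahead of it and the grasp point (between the pads) lies 54 mm ahead of it (robot.pinch_z is the distance from the TCP to the grasp point, in mm); z points along the fingers, x is the direction in which the jaws open and shut, and the axes are right-handed (so a half turn about z gives the same grasp; the last joint's range is limited). The gripper opens to 85 mm and grips with 20 to 120 N. Pads are 22 mm wide; open, the fingers measure 114 mm over their backs; the gripper's body (76 mm by 85 mm) begins 54 mm behind the grasp point. The pads swing forward as they close: fully open they stand 13 mm farther back than shut.
Start: joints at [1.159, 0.576, 0.025, 1.437, -0.015, 1.129, -0.057], TCP at [217.328, -639.061, 303.889] pointing down, gripper open.
Joint ranges: [-2.76, 2.76], [-0.34, 2.15], [-1.52, 1.57], [0.19, 2.46], [-1.09, 4.23], [0.17, 1.99], [-2.82, 2.82]. Speed limits (rad/s): [2.22, 2.22, 3.01, 3.01, 3.14, 3.14, 3.14].

INTERFACE

Orientations are given as a rotation vector (axis times angle).
In Python, from cell import robot gives the robot as it stands.
- The arm moves only by the tool apply_moves, never from a script. Its argument "moves" is a list that holds one entry, the list of rows, each a list of 7 numbers: the shift along the tool's x, y, z in m, then the turn, a rotation vector about the tool's x, y, z in rad, then the finger opening in m, from 0 to 0.0854. In form: [[[dx, dy, dz, ax, ay, az, grip], ...]]. A call has 1 to 20 rows; each row shifts and turns the commanded pose from where the row before left it, along the tool's axes as they then stand; what a row does not reach is not made up. A row lasts 1/10 s, in which the tool goes at most 50 mm and 8.59 degrees, less where a joint would pass 70% of its speed; a pose out of reach is approached as far as the arm can. A call is refused whole if a number of a shift passes 0.05 or a number of a turn 0.15, either way. A call with a gripper value outside its range is refused whole. The fingers move at their own pace and stop on an object; the grip force is fixed at half the most. Time passes only in rows, so rows that do not move let the fingers close. It gives the time, the measured TCP pose, the force and the opening at its end, in the units of the state.
- robot.state(): the state, without advancing time (a new reading comes with each control period).
- robot.snapshot(name): name is "side" or "top" or "wrist"; returns the picture (420x560x3 uint8, red, green, blue); there is no depth.
- robot.get_calibration(name): a dict with "mtx" (3x3 intrinsics, pixels), "pose" (4x4, takes a point from camera to world coordinates); the wrist camera has in their place "tool_from_camera" (4x4, takes a point from camera to tool coordinates, whose origin is the TCP and whose axes are the tool frame's). Camera axes: x right, y up, looking along -z (the intrinsics and any distortion apply to the point x, -y, -z); pixel columns grow to the right and rows downward; lengths in mm; the calibration is good to about 2 mm. A picture is of the moment at which its call begins: read the wrist's pose just before it. get_calibration takes no time and is no camera call.
- robot.close_job(): hands the job in, once; it reports no verdict.
The state is a dict: "clock": time; "q": joint angles; "dq": joint speeds; "joint_torque": joint torques, N m; "tcp_pos": TCP position; "orientation": TCP orientation; "contact_force": force on the tool from outside, world axes, zero at the start; "ft_torque": the same for the moment, N m; "opening": opening from 0.0 (shut) to 1.0 (fully open).
Only numpy, scipy, OpenCV 4.12 (cv2) and the standard library are available. Lean on these libraries where they do the work, as an engineer would, in place of code of your own. Each camera call takes 0.05 s, during which the arm holds its last target. There are 200 camera calls.

## Working session

There is one attempt and no reset: what is moved stays moved. The work goes in short steps, Python scripts to look and compute and a tool call to move; the robot and the scene stay as the last step left them, time stands still between calls to the robot, and variables do not carry over. Pictures are saved under pics/ and viewed, about 12 in all and at most 16, crops included, and the job is handed in when it is done.

Besides the shell and the picture viewer there is one more tool, called as name([rows], argument=value, ...), one row to a line, values as JSON. apply_moves: Moves the arm, as the interface text tells. Its arguments: {"type":"object","properties":{"moves":{"type":"array"}},"required":["moves"]}

```bash
ls; mkdir -p pics
cat > h.py <<'E'
import numpy as np, cv2
from cell import robot
from scipy.spatial.transform import Rotation as R
def snap(n,f,scale=1,crop=None):
    im=robot.snapshot(n); np.save('pics/'+f+'.npy',im)
    o=im[...,::-1]
    if crop: o=o[crop[1]:crop[3],crop[0]:crop[2]]
    if scale!=1: o=cv2.resize(o,None,fx=scale,fy=scale,interpolation=cv2.INTER_CUBIC)
    cv2.imwrite('pics/'+f+'.png',o); return im
def cam(n):
    c=robot.get_calibration(n); K=np.array(c['mtx'])
    if 'pose' in c: P=np.array(c['pose'])
    else:
        s=robot.state(); T=np.eye(4); T[:3,:3]=R.from_rotvec(s['orientation']).as_matrix(); T[:3,3]=s['tcp_pos']
        P=T@np.array(c['tool_from_camera'])
    return K,P
def ray(KP,uv):
    K,P=KP; d=np.linalg.inv(K)@[uv[0],uv[1],1]; d=P[:3,:3]@(d*[1,-1,-1]); return P[:3,3],d
def onz(KP,uv,z):
    o,d=ray(KP,uv); return o+d*(z-o[2])/d[2]
def proj(KP,X):
    K,P=KP; x=(np.asarray(X)-P[:3,3])@P[:3,:3]; x=x*[1,-1,-1]; u=K@x; return u[:2]/u[2]
def tri(A,ua,B,ub):
    o1,d1=ray(A,ua);o2,d2=ray(B,ub);t=np.linalg.lstsq(np.c_[d1,-d2],o2-o1,rcond=None)[0]
    p,q=o1+d1*t[0],o2+d2*t[1]; return (p+q)/2,np.linalg.norm(p-q)
E
python3 - <<'E'
from h import *
for n in ('side','top'):
    snap(n,n+'0',1.4); c=robot.get_calibration(n); print(c)
print(robot.get_calibration('wrist')); print(robot.state())
E
```

```text
pics
{'mtx': array([[379.6546483 ,   0.        , 279.82972072],
       [  0.        , 379.6546483 , 212.79460272],
       [  0.        ,   0.        ,   1.        ]]), 'pose': array([[ 9.96947280e-01,  5.87076109e-02, -5.14736547e-02,
         4.93538805e+02],
       [-7.76078160e-02,  6.72891086e-01, -7.35659305e-01,
        -8.36573324e+02],
       [-8.55263689e-03,  7.37408301e-01,  6.75393107e-01,
         8.42512363e+02],
       [ 0.00000000e+00,  0.00000000e+00,  0.00000000e+00,
         1.00000000e+00]])}
{'mtx': array([[431.03589782,   0.        , 277.69470795],
       [  0.        , 431.03589782, 207.24968485],
       [  0.        ,   0.        ,   1.        ]]), 'pose': array([[ 6.17232316e-03,  9.87191569e-01, -1.59419911e-01,
         3.51759950e+02],
       [-9.99968602e-01,  6.88559438e-03,  3.92216602e-03,
        -1.46557584e+01],
       [ 4.96963006e-03,  1.59390696e-01,  9.87203074e-01,
         1.39190435e+03],
       [ 0.00000000e+00,  0.00000000e+00,  0.00000000e+00,
         1.00000000e+00]])}
{'mtx': array([[340.35948986,   0.        , 271.26766359],
       [  
[... 442 characters left out ...]
00000e+00]])}
{'clock': 0.1, 'q': array([ 1.1591986 ,  0.57646585,  0.02486618,  1.43780849, -0.01500085,
        1.12898947, -0.05651368]), 'dq': array([-0.0006431 , -0.00153208,  0.00074727, -0.00391362,  0.00093352,
        0.00097282,  0.00138624]), 'joint_torque': array([ 7.07703381e-03, -7.67301536e+01,  2.25877181e+00, -2.86605978e+01,
        1.61185098e-02,  8.66268558e-03, -5.41691611e-05]), 'tcp_pos': array([ 217.23303955, -638.78593779,  303.12272443]), 'orientation': array([-2.55349136e+00,  1.82874082e+00,  1.97286791e-03]), 'contact_force': array([-0.17369505,  0.67200918, -0.5001171 ]), 'ft_torque': array([ 0.05104699,  0.04601062, -0.02113776]), 'opening': 1.001543339278788}
```

View pics/side0.png

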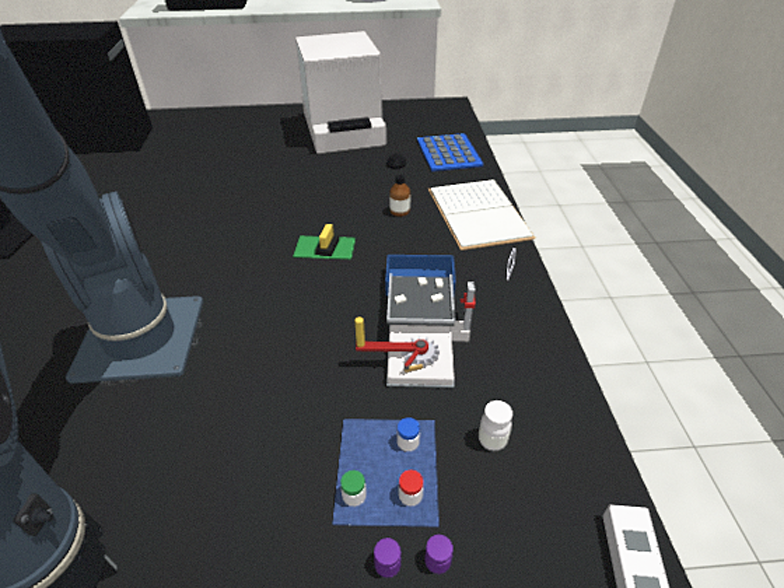

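View pics/top0.png

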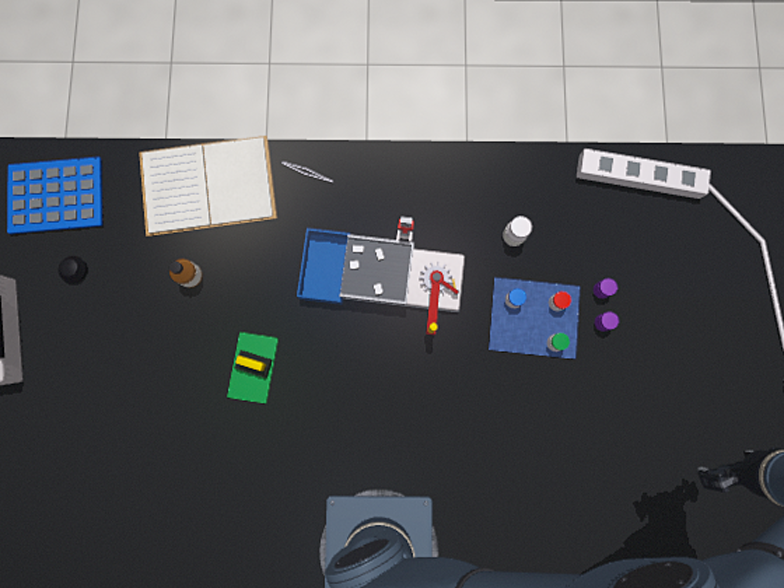

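The top view shows the plate centred near (377,268) with 4 shards. The lever axle is at (437,277), its handle at (433,327), and the scraper at (251,363) on the green mat. Jars on the blue mat are blue (517,297), red (561,299) and green (559,341). The purple jars at (606,287) and (606,321) are decoys. The bystanders are the white reagent jar (517,230) and the amber bottle (183,271); the black knob at (72,268) isn't part of the task.

```bash
cat > m1.py <<'E'
from h import *
T=cam('top');S=cam('side')
def t(u,v,z): return onz(T,(u/1.4,v/1.4),z).round(1)
im=np.load('pics/top0.npy'); hsv=cv2.cvtColor(im,cv2.COLOR_RGB2HSV)
ims=np.load('pics/side0.npy'); hs=cv2.cvtColor(ims,cv2.COLOR_RGB2HSV)
def blobs(h,lo,hi,amin=15):
    m=cv2.inRange(h,np.array(lo),np.array(hi)); n,l,st,c=cv2.connectedComponentsWithStats(m)
    return [(st[i,4],tuple((c[i]).round(1)),cv2.minAreaRect(np.argwhere(l==i)[:,::-1].astype(np.float32))) for i in range(1,n) if st[i,4]>=amin]
for nm,lo,hi,z in [('green',(45,80,40),(75,255,255),3),('yellow',(22,120,90),(35,255,255),54),('blue',(100,120,60),(125,255,255),51),('red',(0,150,80),(6,255,255),51),('mag',(130,80,50),(155,255,255),51)]:
    for b in blobs(hsv,lo,hi): print('top',nm,b[0],b[1],onz(T,b[1],z).round(1), 'rect',[onz(T,p,z).round(0)[:2].tolist() for p in cv2.boxPoints(b[2])] if nm in('green','yellow','blue') and b[0]>40 else '')
    for b in blobs(hs,lo,hi): print('  side',nm,b[0],b[1],onz(S,b[1],z).round(1))
print('axle',t(437,277,75),'handle',t(433,327,127))
m=cv2.inRange(hsv,np.array((0,0,190)),np.array((180,40,255)))
n,l,st,c=cv2.connectedComponentsWithStats(m)
for i in range(1,n):
    if 10<st[i,4]<300 and 200<c[i][0]<420 and c[i][1]>150: print('white',st[i],c[i].round(1),onz(T,c[i],64).round(1))
E
python3 m1.py
python3 - <<'E'
import cv2
a=cv2.imread('pics/top0.png');import numpy as np
im=np.load('pics/top0.npy')[...,::-1]
cv2.imwrite('pics/c1.png',cv2.resize(im[155:235,205:345],None,fx=5.5,fy=5.5,interpolation=cv2.INTER_CUBIC))
E
```

```text
top green 1067 (np.float64(180.2), np.float64(263.0)) [393.5 290.1   3. ] rect [[329.0, 346.0], [481.0, 326.0], [465.0, 233.0], [313.0, 256.0]]
top green 117 (np.float64(399.7), np.float64(243.5)) [ 460.4 -414.3    3. ] rect [[460.0, -388.0], [486.0, -415.0], [461.0, -440.0], [435.0, -413.0]]
  side green 489 (np.float64(231.2), np.float64(176.8)) [395.4 287.7   3. ]
  side green 235 (np.float64(251.6), np.float64(344.4)) [ 454.7 -378.     3. ]
top yellow 33 (np.float64(309.1), np.float64(233.6)) [ 485.4 -118.3   54. ] rect 
top yellow 138 (np.float64(178.6), np.float64(259.0)) [404.2 284.3  54. ] rect [[404.0, 318.0], [424.0, 312.0], [404.0, 250.0], [385.0, 256.0]]
  side yellow 132 (np.float64(232.7), np.float64(168.1)) [405.8 270.   54. ]
  side yellow 125 (np.float64(256.6), np.float64(236.0)) [479.2 -70.7  54. ]
top blue 2228 (np.float64(39.1), np.float64(139.1)) [785.5 750.7  51. ] rect [[859.0, 882.0], [882.0, 654.0], [714.0, 626.0], [692.0, 850.0]]
top blue 1524 (np.float64(230.0), np.float64(190.1)) [622.3 131.5  51. ] rect [[548.0, 189.0], [714.0, 174.0], [702.0, 70.0], [53
[... 1347 characters left out ...]
2), np.float64(229.2)) [ 502.1 -507.3   51. ] rect 
  side mag 474 (np.float64(313.1), np.float64(395.2)) [ 578.5 -525.    51. ]
  side mag 477 (np.float64(276.4), np.float64(397.8)) [ 504.1 -524.1   51. ]
axle [ 594.7 -126.7   75. ] handle [ 478.2 -113.2  127. ]
white [286 155   8   5  26] [289.5 157. ] [728.4 -56.6  64. ]
white [365 155  14  14 161] [371.7 161.5] [ 715.6 -318.    64. ]
white [248 165  38   8  51] [269.2 169.8] [686.    7.8  64. ]
white [252 175   8   5  31] [255.2 177.4] [661.2  51.8  64. ]
white [268 178   6   7  30] [270.6 181. ] [649.9   2.8  64. ]
white [250 186   6   6  30] [252.5 188.8] [624.2  59.7  64. ]
white [267 203   6   7  32] [269.6 206.1] [569.7   5.3  64. ]
```

View pics/c1.png

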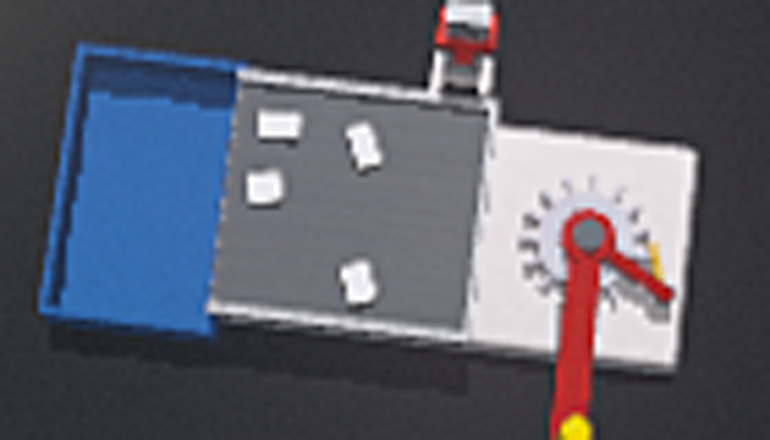

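Four shards, with the open end and tray to the left; shards at crop (279,123), (364,145), (264,187) and (358,282). Next I fit the lift frame and write a row planner.

```bash
cat >> h.py <<'E'
def tooldown(a):  # tool x at world yaw a, z down
    return R.from_matrix(np.c_[[np.cos(a),np.sin(a),0],[np.sin(a),-np.cos(a),0],[0,0,-1]])
def plan(wps,step=30,start=None):
    """wps: (x,y,z,yaw,grip[,rows,step]) of GRASP point; prints rows with carried rounding"""
    s=robot.state(); Rm=R.from_rotvec(s['orientation']); p=np.array(s['tcp_pos'])
    if start is not None: p,Rm=start
    rows=[]
    for w in wps:
        x,y,z,a,g=w[:5]; Rt=tooldown(a) ; pt=np.array([x,y,z+54.])
        Rel=(Rm.inv()*Rt).as_rotvec(); st=w[6] if len(w)>6 else step
        n=int(max(np.ceil(np.linalg.norm(pt-p)/st),np.ceil(np.linalg.norm(Rel)/.13),w[5] if len(w)>5 and w[5] else 1))
        p0=p.copy();R0=Rm
        for i in range(1,n+1):
            q=p0+(pt-p0)*i/n; Rq=R0*R.from_rotvec(Rel*i/n)
            d=Rm.inv().apply(q-p).round(0); rv=(Rm.inv()*Rq).as_rotvec().round(2)
            p=p+Rm.apply(d); Rm=Rm*R.from_rotvec(rv); rows.append([*(d/1000).round(3).tolist(),*rv.tolist(),g])
    rows=[[0 if v==0 else v for v in r] for r in rows]
    print(len(rows));
    for i in range(0,len(rows),20): print('[['+','.join(str(r).replace(' ','') for r in rows[i:i+20])+']]')
def st():
    s=robot.state(); M=R.from_rotvec(s['orientation']).as_matrix()
    g=np.array(s['tcp_pos'])+54*M[:,2]
    print('t',round(s['clock'],1),'grasp',g.round(1),'yaw',round(np.arctan2(M[1,0],M[0,0]),3),'tilt',M[:,2].round(3),'F',np.round(s['contact_force'],1),'op',round(s['opening'],3))
E
python3 - <<'E'
from h import *
from scipy.optimize import least_squares
T=cam('top');S=cam('side')
c=lambda u,v:(205+u/5.5,155+v/5.5)
F=[((70,75,68),c(236,67)),((70,-77,68),c(494,105)),((-70,-77,68),c(468,342)),((-70,75,68),c(208,312)),((0,-135,75),c(588,234)),((-120,-135,127),c(575,430)),((80,173,45),c(80,44)),((-80,173,45),c(40,314))]
def f(q):
    r=[]
    C,s_=np.cos(q[2]),np.sin(q[2])
    for (x,y,z),uv in F: r+=list(proj(T,(q[0]+C*x-s_*y,q[1]+s_*x+C*y,z))-uv)
    return r
s=least_squares(f,[625,0,-.1],loss='soft_l1'); print(s.x,np.round(s.fun,1))
x,y,a=s.x; C,sn=np.cos(a),np.sin(a)
for u in [(279,123),(364,145),(264,187),(358,282)]:
    p=onz(T,c(*u),66)[:2]-[x,y]; print('shard lift',(C*p[0]+sn*p[1]).round(1),(-sn*p[0]+C*p[1]).round(1))
# tri lids/scraper
def g(u): return (u[0]/1.4,u[1]/1.4)
for n,a,b in [('blue',(517,297),(408,428)),('red',(561.5,299.5),(411,482)),('green',(559.5,341.5),(352.5,482)),('rib',(252,362),(327,235)),('handle',(433,327),(359,320)),('reag',(518,229),(497,408))]: 
    P,e=tri(T,g(a),S,g(b)); print(n,P.round(0),e.round(1))
plan([(480,-230,230,-1.4,.085),(420,200,230,-.28,.085),(404,284,150,-.28,.085)],step=40)
E
```

```text
[ 6.12589966e+02  7.45288839e+00 -1.13697736e-01] [ 0.3  0.7  1.2 -0.5  0.8  0.1 -0.5 -0.3  0.2 -0.5 -0.3  0.4 -0.7  0.1
 -0.6 -0.1]
shard lift 43.1 47.6
shard lift 36.1 -2.3
shard lift 4.9 51.3
shard lift -43.1 -8.6
blue [ 556. -309.   48.] 1.1
red [ 551. -410.   47.] 0.7
green [ 456. -402.   46.] 1.5
rib [407. 282.  46.] 2.2
handle [ 480. -113.  126.] 2.7
reag [ 706. -308.   86.] 6.3
27
[[[-0.023,-0.029,0.002,0,0,0.01,0.085],[-0.024,-0.029,0.001,0,0,0.01,0.085],[-0.024,-0.029,0.002,0,0,0.02,0.085],[-0.024,-0.028,0.001,0,0,0.01,0.085],[-0.025,-0.028,0.002,0,0,0.01,0.085],[-0.025,-0.028,0.001,0,0,0.01,0.085],[-0.025,-0.028,0.002,0,0,0.01,0.085],[-0.026,-0.027,0.001,0,0,0.02,0.085],[-0.026,-0.027,0.002,0,0,0.01,0.085],[-0.026,-0.026,0.001,0,0,0.01,0.085],[-0.027,-0.027,0.002,0,0,0.01,0.085],[-0.026,-0.026,0.001,0,0,0.01,0.085],[-0.027,-0.025,0.002,0,0,0.02,0.085],[-0.039,-0.001,0,0,0,-0.1,0.085],[-0.04,-0.005,0,0,0,-0.1,0.085],[-0.038,-0.009,0,0,0,-0.11,0.085],[-0.037,-0.014,0,0,0,-0.1,0.085],[-0.036,-0.016,0,0,0,-0.1,0.085],[-0.034,-0.021,0,0,0,-0.1,0.085],[-0.032,-0.023,0,0,0,-0.1,0.085]]]
[[[-0.029,-0.027,0,0,0,-0.11,0.085],[-0.026,-0.03,0,0,0,-0.1,0.085],[-0.023,-0.032,0,0,0,-0.1,0.085],[-0.02,-0.034,0,0,0,-0.1,0.085],[-0.013,-0.025,0.027,0,0,0,0.085],[-0.013,-0.026,0.027,0,0,0,0.085],[-0.012,-0.025,0.026,0,0,0,0.085]]]
```

apply_moves([
  [[-0.023,-0.029,0.002,0,0,0.01,0.085],[-0.024,-0.029,0.001,0,0,0.01,0.085],[-0.024,-0.029,0.002,0,0,0.02,0.085],[-0.024,-0.028,0.001,0,0,0.01,0.085],[-0.025,-0.028,0.002,0,0,0.01,0.085],[-0.025,-0.028,0.001,0,0,0.01,0.085],[-0.025,-0.028,0.002,0,0,0.01,0.085],[-0.026,-0.027,0.001,0,0,0.02,0.085],[-0.026,-0.027,0.002,0,0,0.01,0.085],[-0.026,-0.026,0.001,0,0,0.01,0.085],[-0.027,-0.027,0.002,0,0,0.01,0.085],[-0.026,-0.026,0.001,0,0,0.01,0.085],[-0.027,-0.025,0.002,0,0,0.02,0.085],[-0.039,-0.001,0,0,0,-0.1,0.085],[-0.04,-0.005,0,0,0,-0.1,0.085],[-0.038,-0.009,0,0,0,-0.11,0.085],[-0.037,-0.014,0,0,0,-0.1,0.085],[-0.036,-0.016,0,0,0,-0.1,0.085],[-0.034,-0.021,0,0,0,-0.1,0.085],[-0.032,-0.023,0,0,0,-0.1,0.085]],
])

```text
clock: 2.1
tcp_pos: [440.8, 44.6, 283.9]
orientation: [2.957, -1.061, 0.0]
contact_force: [0.9, -0.4, 0.7]
opening: 0.996
```

apply_moves([
  [[-0.029,-0.027,0,0,0,-0.11,0.085],[-0.026,-0.03,0,0,0,-0.1,0.085],[-0.023,-0.032,0,0,0,-0.1,0.085],[-0.02,-0.034,0,0,0,-0.1,0.085],[-0.013,-0.025,0.027,0,0,0,0.085],[-0.013,-0.026,0.027,0,0,0,0.085],[-0.012,-0.025,0.026,0,0,0,0.085],[0,0,0,0,0,0,0.085],[0,0,0,0,0,0,0.085]],
])

```text
clock: 3.0
tcp_pos: [403.9, 283.4, 203.3]
orientation: [3.109, -0.44, -0.002]
contact_force: [0.2, -0.3, 0.8]
opening: 0.995
```

Run:
```python
from h import *
st(); W=cam('wrist'); snap('wrist','w1',1.4)
for P in [(404,284,54),(393.5,290,3),(612.6,7.5,60)]: print((proj(W,P)*1.4).round(0))
```

```text
t 3.0 grasp [403.8 283.4 149.3] yaw -0.281 tilt [-0.002 -0.001 -1.   ] F [ 0.2 -0.3  0.8] op 0.995
[382. 308.]
[361. 276.]
[845. 640.]
```

View pics/w1.png

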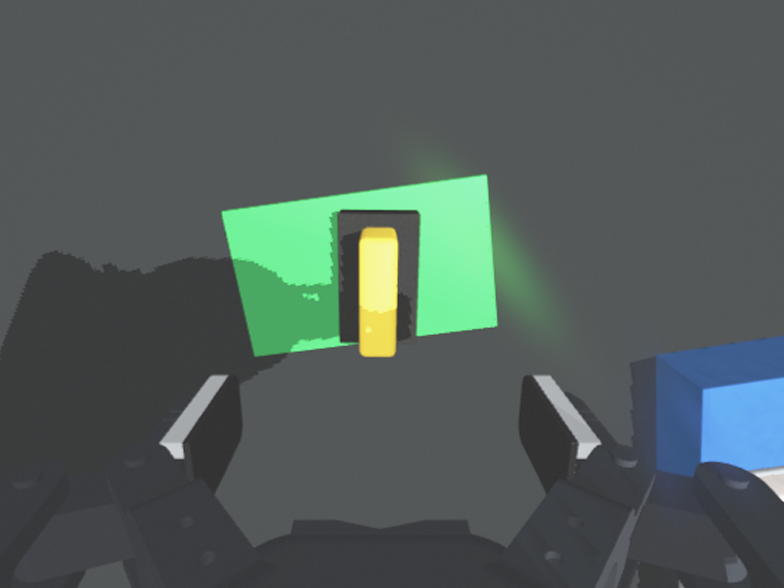

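Wrist view: rib top face spans x 360–397 and y 238–356, aligned with the jaws. Mat corners are at (222,211), (487,175), (497,326) and (255,356).

Run:
```python
from h import *
W=cam('wrist')
o=lambda u,v,z:onz(W,(u/1.4,v/1.4),z)
for u in [(360,240),(396,240),(360,356),(396,356),(378,297)]: print('rib',o(*u,57).round(1))
m=[o(*u,3) for u in [(222,211),(487,175),(497,326),(255,356)]]
print('mat',np.round(m,1),np.mean(m,0).round(1))
```

```text
rib [404.6 318.6  57. ]
rib [420.6 314.   57. ]
rib [387.7 263.   57. ]
rib [404.8 258.   57. ]
rib [404.9 289.9  57. ]
mat [[329.5 347.7   3. ]
 [477.8 325.1   3. ]
 [464.2 236.2   3. ]
 [316.1 258.8   3. ]] [396.9 291.9   3. ]
```

Run:
```python
from h import *
plan([(404.5,288.5,80,-.295,.085),(404.5,288.5,43,-.295,.085,0,15),(404.5,288.5,43,-.295,.0,8)])
```

```text
14
[[[-0.001,-0.002,0.023,0,0,0,0.085],[0,-0.002,0.024,0,0,0.01,0.085],[-0.001,-0.001,0.023,0,0,0,0.085],[0,0,0.012,0,0,0,0.085],[0,0,0.013,0,0,0,0.085],[0,-0.001,0.012,0,0,0,0.085],[0,0,0,0,0,0,0],[0,0,0,0,0,0,0],[0,0,0,0,0,0,0],[0,0,0,0,0,0,0],[0,0,0,0,0,0,0],[0,0,0,0,0,0,0],[0,0,0,0,0,0,0],[0,0,0,0,0,0,0]]]
```

apply_moves([
  [[-0.001,-0.002,0.023,0,0,0,0.085],[0,-0.002,0.024,0,0,0.01,0.085],[-0.001,-0.001,0.023,0,0,0,0.085],[0,0,0.012,0,0,0,0.085],[0,0,0.013,0,0,0,0.085],[0,-0.001,0.012,0,0,0,0.085],[0,0,0,0,0,0,0],[0,0,0,0,0,0,0],[0,0,0,0,0,0,0],[0,0,0,0,0,0,0],[0,0,0,0,0,0,0],[0,0,0,0,0,0,0],[0,0,0,0,0,0,0],[0,0,0,0,0,0,0],[0,0,-0.03,0,0,0,0],[0,0,-0.03,0,0,0,0]],
])

```text
clock: 4.65
tcp_pos: [403.5, 289.3, 157.0]
orientation: [3.106, -0.458, -0.003]
contact_force: [1.3, 1.1, -2.1]
opening: 0.196
```

Run:
```python
from h import *
st(); 
x0,y0,a=612.6,7.5,-.1137
def L(x,y): return (x0+np.cos(a)*x-np.sin(a)*y, y0+np.sin(a)*x+np.cos(a)*y)
jy=a-np.pi/2
# sweep 1: near half lift x=-28
plan([(430,250,180,-.6,0),(*L(-60,-47),180,jy,0),(*L(-28,-47),160,jy,0)],step=35)
```

```text
t 4.7 grasp [403.4 289.2 103. ] yaw -0.293 tilt [-0.002 -0.002 -1.   ] F [ 1.3  1.1 -2.1] op 0.196
14
[[[0.012,0.01,-0.026,0,0,0.1,0],[0.013,0.009,-0.025,0,0,0.1,0],[0.014,0.007,-0.026,0,0,0.11,0],[0.029,0.018,0,0,0,0.12,0],[0.03,0.015,0,0,0,0.12,0],[0.032,0.012,0,0,0,0.12,0],[0.034,0.007,0,0,0,0.12,0],[0.033,0.003,0,0,0,0.12,0],[0.034,-0.001,0,0,0,0.12,0],[0.034,-0.005,0,0,0,0.12,0],[0.033,-0.009,0,0,0,0.12,0],[0.031,-0.013,0,0,0,0.12,0],[0,-0.016,0.01,0,0,0,0],[0,-0.016,0.01,0,0,0,0]]]
```

apply_moves([
  [[0.012,0.01,-0.026,0,0,0.1,0],[0.013,0.009,-0.025,0,0,0.1,0],[0.014,0.007,-0.026,0,0,0.11,0],[0.029,0.018,0,0,0,0.12,0],[0.03,0.015,0,0,0,0.12,0],[0.032,0.012,0,0,0,0.12,0],[0.034,0.007,0,0,0,0.12,0],[0.033,0.003,0,0,0,0.12,0],[0.034,-0.001,0,0,0,0.12,0],[0.034,-0.005,0,0,0,0.12,0],[0.033,-0.009,0,0,0,0.12,0],[0.031,-0.013,0,0,0,0.12,0],[0,-0.016,0.01,0,0,0,0],[0,-0.016,0.01,0,0,0,0],[0,0,0,0,0,0,0],[0,0,0,0,0,0,0]],
])

```text
clock: 6.25
tcp_pos: [579.2, -35.1, 213.4]
orientation: [2.093, -2.341, -0.002]
contact_force: [-0.5, 0.8, -3.0]
opening: 0.201
```

```bash
cat >> h.py <<'E'
x0,y0,a0=612.6,7.5,-.1137
def L(x,y): return (x0+np.cos(a0)*x-np.sin(a0)*y, y0+np.sin(a0)*x+np.cos(a0)*y)
def Li(p): 
    d=np.array(p[:2])-[x0,y0]; return np.array([np.cos(a0)*d[0]+np.sin(a0)*d[1],-np.sin(a0)*d[0]+np.cos(a0)*d[1]]).round(1)
jy=a0-np.pi/2
E
python3 - <<'E'
from h import *
st(); W=cam('wrist'); snap('wrist','w2',1.4)
s=robot.state(); M=R.from_rotvec(s['orientation']).as_matrix(); print(Li(np.array(s['tcp_pos'])+54*M[:,2]))
for P in [(*L(-70,75),68),(*L(70,75),68),(*L(70,-77),68),(*L(72,-52),105)]: print((proj(W,P)*1.4).round(0))
E
```

```text
t 6.2 grasp [579.1 -35.1 159.4] yaw -1.683 tilt [-0.002  0.    -1.   ] F [-0.5  0.8 -3. ] op 0.201
[-28.5 -46.1]
[141. 387.]
[93. 86.]
[455.  86.]
[399.  66.]
```

View pics/w2.png

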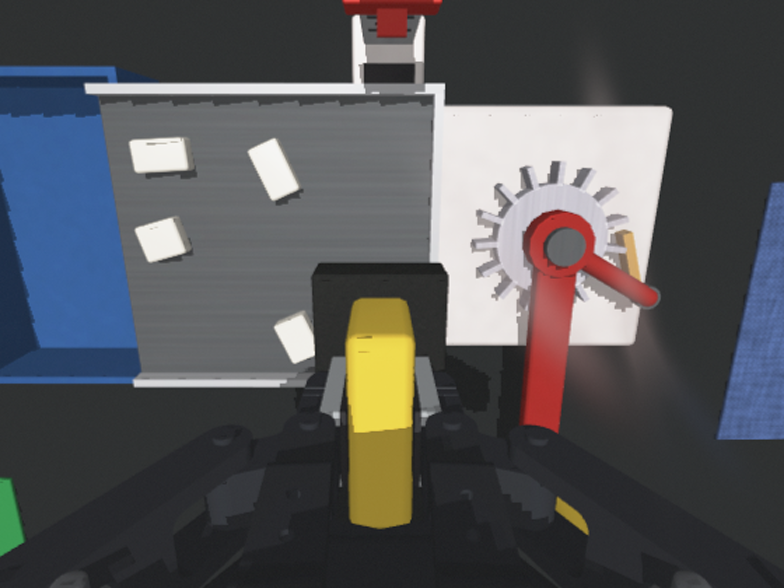

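The view agrees with the lift fit to about 3 mm along y, so I shift the frame by +2 mm. The block is held square. Next is pass 1 (near half), then pass 2.

```bash
sed -i 's/^x0,y0,a0=612.6,7.5,-.1137/x0,y0,a0=612.8,9.5,-.1137/' h.py
python3 - <<'E'
from h import *
plan([(*L(-27,-48),125,jy,0),(*L(-27,-48),102,jy,0,3),(*L(-27,66),102,jy,0,0,14),(*L(-27,62),135,jy,0,0,20)])
E
```

```text
16
[[[0,-0.001,0.017,0,0,0,0],[0,0,0.018,0,0,0,0],[0,0,0.008,0,0,0,0],[0,0,0.007,0,0,0,0],[0,0,0.008,0,0,0,0],[-0.013,0,0,0,0,0,0],[-0.012,0,0,0,0,0,0],[-0.013,0,0,0,0,0,0],[-0.013,0,0,0,0,0,0],[-0.012,0,0,0,0,0,0],[-0.013,0,0,0,0,0,0],[-0.013,-0.001,0,0,0,0,0],[-0.012,0,0,0,0,0,0],[-0.013,0,0,0,0,0,0],[0.002,0,-0.017,0,0,0,0],[0.002,0,-0.016,0,0,0,0]]]
```

apply_moves([
  [[0,-0.001,0.017,0,0,0,0],[0,0,0.018,0,0,0,0],[0,0,0.008,0,0,0,0],[0,0,0.007,0,0,0,0],[0,0,0.008,0,0,0,0],[0,0,0,0,0,0,0]],
])

```text
clock: 6.9
tcp_pos: [583.8, -35.6, 157.8]
orientation: [-2.09, 2.339, -0.008]
contact_force: [4.6, -0.9, 5.2]
opening: 0.2
```

apply_moves([
  [[-0.013,0,0,0,0,0,0],[-0.012,0,0,0,0,0,0],[-0.013,0,0,0,0,0,0],[-0.013,0,0,0,0,0,0],[-0.012,0,0,0,0,0,0],[-0.013,0,0,0,0,0,0],[-0.013,-0.001,0,0,0,0,0],[-0.012,0,0,0,0,0,0],[-0.013,0,0,0,0,0,0],[0,0,0,0,0,0,0]],
])

```text
clock: 7.9
tcp_pos: [596.2, 78.9, 157.7]
orientation: [-2.093, 2.338, -0.004]
contact_force: [2.0, 1.6, 5.5]
opening: 0.202
```

Run:
```python
from h import *
st(); snap('wrist','w3',1.4)
s=robot.state();print(Li(s['tcp_pos']))
plan([(*L(-27,62),135,jy,0,0,20),(*L(27,-48),130,jy,0),(*L(27,-48),102,jy,0,0,13),(*L(27,66),102,jy,0,0,14),(*L(27,62),135,jy,0,0,20)])
```

```text
t 7.9 grasp [596.5  79.  103.7] yaw -1.682 tilt [ 0.004  0.001 -1.   ] F [2.  1.6 5.5] op 0.202
[-24.4  67.1]
21
[[[0.003,0.001,-0.016,0,0,0,0],[0.002,0.002,-0.015,0,0,0,0],[0.022,-0.011,0.001,0,0,0,0],[0.022,-0.011,0.001,0,0,0,0],[0.022,-0.011,0.001,0,0,0,0],[0.022,-0.01,0.001,0,0,0,0],[0.022,-0.011,0.001,0,0,0,0],[0,0,0.009,0,0,0,0],[0,0,0.01,0,0,0,0],[0,0,0.009,0,0,0,0],[-0.013,0,0,0,0,0,0],[-0.012,0,0,0,0,0,0],[-0.013,0,0,0,0,0,0],[-0.013,0,0,0,0,0,0],[-0.012,0,0,0,0,0,0],[-0.013,0,0,0,0,0,0],[-0.013,0,0,0,0,0,0],[-0.012,0,0,0,0,0,0],[-0.013,0,0,0,0,0,0],[0.002,0,-0.017,0,0,0,0]]]
[[[0.002,0,-0.016,0,0,0,0]]]
```

View pics/w3.png

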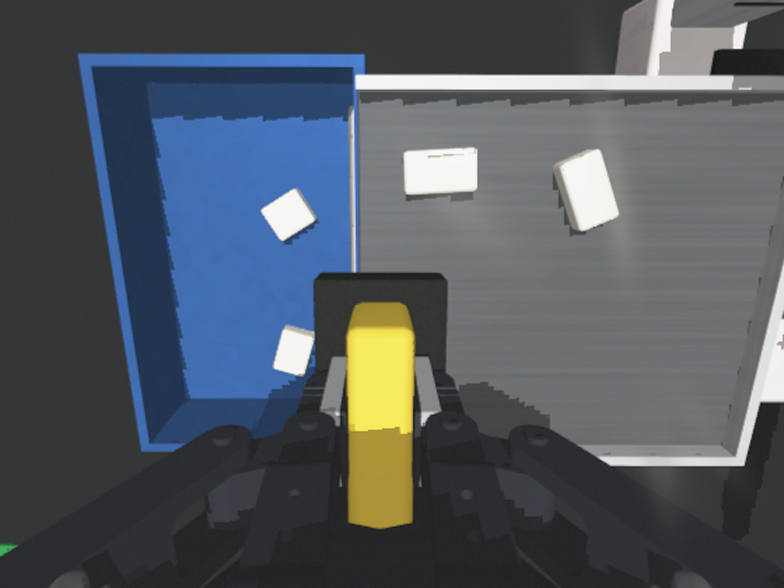

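Two shards are in the tray and two remain in the far half. The near rim nudged the foot about 3 mm toward +x, so pass 2 uses x=+29 and sits slightly higher.

Run:
```python
from h import *
plan([(*L(-24,64),135,jy,0,0,20),(*L(29,-46),130,jy,0),(*L(29,-46),104,jy,0,0,13),(*L(29,66),104,jy,0,0,14)])
```

```text
17
[[[0.002,0,-0.016,0,0,0,0],[0.001,0,-0.015,0,0,0,0],[0.022,-0.011,0.001,0,0,0,0],[0.022,-0.01,0.001,0,0,0,0],[0.022,-0.011,0.001,0,0,0,0],[0.022,-0.011,0.001,0,0,0,0],[0.022,-0.01,0.001,0,0,0,0],[0,0,0.013,0,0,0,0],[0,0,0.013,0,0,0,0],[-0.014,0,0,0,0,0,0],[-0.014,0,0,0,0,0,0],[-0.014,0,0,0,0,0,0],[-0.014,0,0,0,0,0,0],[-0.014,0,0,0,0,0,0],[-0.014,0,0,0,0,0,0],[-0.014,0,0,0,0,0,0],[-0.014,0,0,0,0,0,0]]]
```

apply_moves([
  [[0.002,0,-0.017,0,0,0,0],[0.001,0,-0.016,0,0,0,0],[0.022,-0.011,0.001,0,0,0,0],[0.022,-0.012,0.001,0,0,0,0],[0.022,-0.012,0.001,0,0,0,0],[0.022,-0.011,0.001,0,0,0,0],[0.022,-0.01,0.001,0,0,0,0],[0,0,0,0,0,0,0]],
])

```text
clock: 8.75
tcp_pos: [638.3, -45.7, 184.3]
orientation: [2.087, -2.347, 0.005]
contact_force: [-0.1, -1.8, -3.6]
opening: 0.2
```

Run:
```python
from h import *
st();s=robot.state();print(Li(s['tcp_pos']))
plan([(*L(29,-46),104,jy,0,0,13),(*L(29,66),104,jy,0,0,14)])
```

```text
t 8.8 grasp [638.4 -45.8 130.3] yaw -1.688 tilt [ 0.001 -0.003 -1.   ] F [-0.1 -1.8 -3.6] op 0.2
[ 31.6 -51.9]
11
[[[-0.002,0.001,0.009,0,0,0,0],[-0.002,0.001,0.009,0,0,0,0],[-0.002,0.001,0.008,0,0,0,0],[-0.014,0,0,0,0,0,0],[-0.014,0,0,0,0,0,0],[-0.014,0,0,0,0,0,0],[-0.014,0,0,0,0,0,0],[-0.014,0,0,0,0,0,0],[-0.014,0,0,0,0,0,0],[-0.014,0,0,0,0,0,0],[-0.014,0,0,0,0,0,0]]]
```

apply_moves([
  [[-0.003,0.001,0.009,0,0,0,0],[-0.002,0.001,0.009,0,0,0,0],[-0.001,0.001,0.008,0,0,0,0],[-0.014,0,0,0,0,0,0],[-0.014,0,0,0,0,0,0],[-0.014,0,0,0,0,0,0],[-0.014,0,0,0,0,0,0],[-0.014,0,0,0,0,0,0],[-0.014,0,0,0,0,0,0],[-0.014,0,0,0,0,0,0],[-0.014,0,0,0,0,0,0],[0,0,0,0,0,0,0]],
])

```text
clock: 9.95
tcp_pos: [648.1, 80.3, 157.8]
orientation: [-2.096, 2.338, 0.002]
contact_force: [-0.5, 0.2, -3.8]
opening: 0.2
```

Run:
```python
from h import *
st();s=robot.state();print(Li(s['tcp_pos'])); snap('wrist','w4',1.4)
```

```text
t 9.9 grasp [648.1  80.4 103.8] yaw -1.68 tilt [ 0.     0.002 -1.   ] F [-0.5  0.2 -3.8] op 0.2
[27.  74.3]
```

View pics/w4.png

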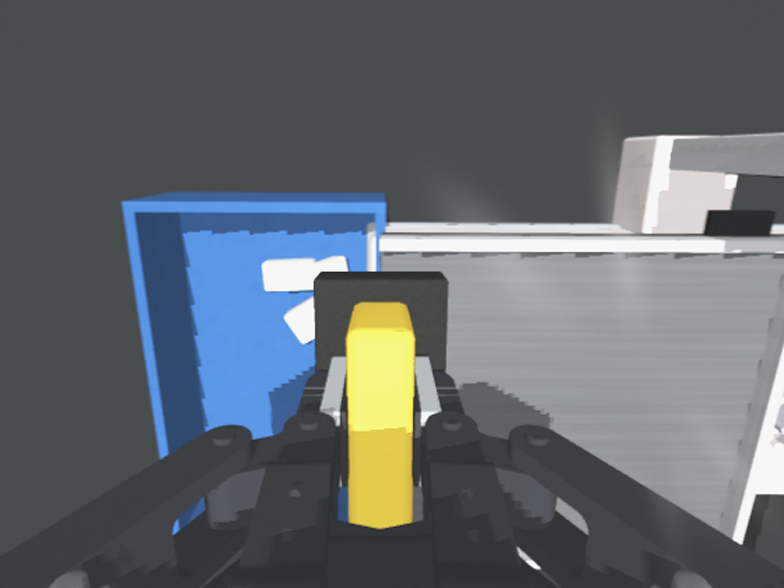

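Run:
```python
from h import *
W=cam('wrist'); s=robot.state()
M=R.from_rotvec(s['orientation']).as_matrix(); p=np.array(s['tcp_pos']); zb=p[2]-54-40
def rel(u,v,h): return (M.T@(onz(W,(u/1.4,v/1.4),zb+h)-p)).round(1)
print('foot far edge',rel(315,284,18),rel(446,284,18)); print('rib top far/near',rel(380,332,54),rel(380,526,54))
print('foot bottom? ',rel(380,273,18))
# mat
mc=(396.9,291.9); b=-.151
tgt=-.295
plan([(*L(15,70),190,jy,0),(440,255,170,-.5,0),(405,285,110,tgt,0)],step=35)
```

```text
foot far edge [-21.5 -31.8  76. ] [ 20.4 -31.8  76. ]
rib top far/near [ -0.7 -29.3  40. ] [-0.7 29.7 40. ]
foot bottom?  [ -0.7 -35.4  76. ]
16
[[[0.001,0.004,-0.029,0,0,0,0],[0.001,0.004,-0.028,0,0,0,0],[0,0.004,-0.029,0,0,0,0],[-0.015,0.021,0.002,0,0,-0.12,0],[-0.018,0.02,0.002,0,0,-0.12,0],[-0.021,0.017,0.002,0,0,-0.11,0],[-0.021,0.015,0.002,0,0,-0.12,0],[-0.024,0.012,0.002,0,0,-0.12,0],[-0.025,0.009,0.002,0,0,-0.12,0],[-0.025,0.006,0.002,0,0,-0.12,0],[-0.027,0.003,0.002,0,0,-0.11,0],[-0.026,0,0.002,0,0,-0.12,0],[-0.026,-0.003,0.002,0,0,-0.12,0],[-0.015,-0.003,0.02,0,0,-0.07,0],[-0.015,-0.004,0.02,0,0,-0.07,0],[-0.015,-0.005,0.02,0,0,-0.07,0]]]
```

apply_moves([
  [[0.001,0.004,-0.029,0,0,0,0],[0.001,0.004,-0.028,0,0,0,0],[0,0.004,-0.029,0,0,0,0],[-0.015,0.021,0.002,0,0,-0.12,0],[-0.018,0.02,0.002,0,0,-0.12,0],[-0.021,0.017,0.002,0,0,-0.11,0],[-0.021,0.015,0.002,0,0,-0.12,0],[-0.024,0.012,0.002,0,0,-0.12,0],[-0.025,0.009,0.002,0,0,-0.12,0],[-0.025,0.006,0.002,0,0,-0.12,0],[-0.027,0.003,0.002,0,0,-0.11,0],[-0.026,0,0.002,0,0,-0.12,0],[-0.026,-0.003,0.002,0,0,-0.12,0],[-0.015,-0.003,0.02,0,0,-0.07,0],[-0.015,-0.004,0.02,0,0,-0.07,0],[-0.015,-0.005,0.02,0,0,-0.07,0],[0,0,0,0,0,0,0]],
])

```text
clock: 11.7
tcp_pos: [403.1, 283.5, 162.2]
orientation: [3.106, -0.453, -0.004]
contact_force: [-0.3, -0.0, -3.0]
opening: 0.203
```

Run:
```python
from h import *
st(); im=snap('top','t2')
cv2.imwrite('pics/t2c.png',cv2.resize(im[140:240,190:350][...,::-1],None,fx=4.8,fy=4.8,interpolation=cv2.INTER_CUBIC))
plan([(397,292,65,-.15,0),(397,292,44,-.15,0,0,11)],step=30)
```

```text
t 11.7 grasp [402.9 283.4 108.2] yaw -0.29 tilt [-0.003 -0.002 -1.   ] F [-0.3 -0.  -3. ] op 0.203
4
[[[-0.005,-0.003,0.022,0,0,-0.07,0],[-0.004,-0.004,0.022,0,0,-0.07,0],[0,0,0.011,0,0,0,0],[0,0,0.01,0,0,0,0]]]
```

View pics/t2c.png

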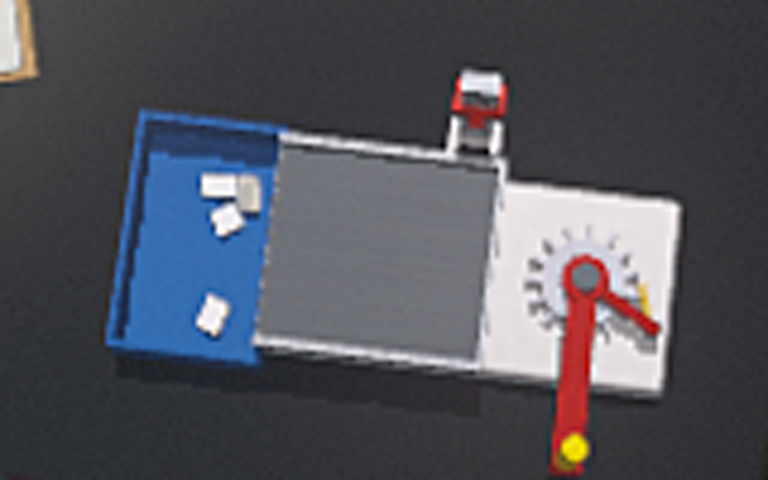

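The plate is clear and all four shards are in the tray. Placing the scraper.

apply_moves([
  [[-0.005,-0.003,0.022,0,0,-0.07,0],[-0.004,-0.004,0.022,0,0,-0.07,0],[0,0,0.011,0,0,0,0],[0,0,0.01,0,0,0,0],[0,0,0,0,0,0,0],[0,0,0,0,0,0,0.035],[0,0,0,0,0,0,0.05],[0,0,0,0,0,0,0.07],[0,0,0,0,0,0,0.07],[0,0,-0.02,0,0,0,0.08],[0,0,-0.04,0,0,0,0.08],[0,0,-0.04,0,0,0,0.08],[0,0,0,0,0,0,0.08]],
])

```text
clock: 13.05
tcp_pos: [399.3, 294.4, 203.4]
orientation: [-3.127, 0.24, -0.009]
contact_force: [-0.4, 0.8, -1.6]
opening: 0.936
```

```bash
cat > scr.py <<'E'
from h import *
st(); W=cam('wrist'); im=snap('wrist','ws'); h=cv2.cvtColor(im,cv2.COLOR_RGB2HSV)
for nm,lo,hi,z in [('mat',(45,60,40),(80,255,255),3),('rib',(22,120,90),(35,255,255),57)]:
    m=cv2.inRange(h,np.array(lo),np.array(hi)); n,l,s,c=cv2.connectedComponentsWithStats(m)
    i=1+s[1:,4].argmax(); r=cv2.minAreaRect(np.argwhere(l==i)[:,::-1].astype(np.float32))
    P=np.array([onz(W,p,z) for p in cv2.boxPoints(r)]); print(nm,s[i,4],P[:,:2].round(0).tolist(),P.mean(0).round(1))
E
python3 scr.py
python3 - <<'E'
from h import *
plan([(440,150,180,-.6,.08),(470,-200,180,-1.3,.085),(556,-309,140,jy,.085)],step=42)
E
```

```text
t 13.1 grasp [399.6 294.6 149.4] yaw -0.153 tilt [ 0.006  0.005 -1.   ] F [-0.4  0.8 -1.6] op 0.936
mat 16044 [[327.0, 348.0], [497.0, 336.0], [499.0, 236.0], [312.0, 248.0]] [408.8 292.1   3. ]
rib 1631 [[395.0, 326.0], [412.0, 323.0], [402.0, 259.0], [384.0, 262.0]] [398.2 292.6  57. ]
17
[[[0.016,0.034,-0.008,0,0,0.11,0.08],[0.019,0.032,-0.008,0,0,0.11,0.08],[0.023,0.029,-0.009,0,0,0.11,0.08],[0.026,0.027,-0.008,0,0,0.12,0.08],[0.025,0.03,0,0,0,0.08,0.085],[0.027,0.028,0,0,0,0.07,0.085],[0.029,0.026,0,0,0,0.08,0.085],[0.031,0.024,0,0,0,0.08,0.085],[0.033,0.021,0,0,0,0.08,0.085],[0.034,0.019,-0.001,0,0,0.07,0.085],[0.036,0.016,0,0,0,0.08,0.085],[0.037,0.013,0,0,0,0.08,0.085],[0.037,0.01,0,0,0,0.08,0.085],[0.032,-0.013,0.01,0,0,0.1,0.085],[0.031,-0.017,0.01,0,0,0.09,0.085],[0.029,-0.019,0.01,0,0,0.1,0.085],[0.026,-0.022,0.01,0,0,0.09,0.085]]]
```

Run:
```python
from h import *
plan([(440,150,180,-.12,.085),(470,-200,180,-.11,.085),(530,-340,175,-.11,.085)],step=42)
```

```text
17
[[[0.016,0.034,-0.008,0,0,-0.01,0.085],[0.015,0.034,-0.008,0,0,-0.01,0.085],[0.015,0.034,-0.009,0,0,-0.01,0.085],[0.015,0.034,-0.008,0,0,0,0.085],[0.008,0.038,0,0,0,0,0.085],[0.008,0.038,0,0,0,0,0.085],[0.008,0.039,0,0,0,0,0.085],[0.008,0.038,0,0,0,-0.01,0.085],[0.008,0.038,0,0,0,0,0.085],[0.008,0.039,-0.001,0,0,0,0.085],[0.007,0.038,0,0,0,0,0.085],[0.008,0.038,0,0,0,0,0.085],[0.008,0.038,0,0,0,0,0.085],[0.019,0.033,0.001,0,0,0,0.085],[0.019,0.033,0.001,0,0,0,0.085],[0.018,0.034,0.002,0,0,0,0.085],[0.019,0.033,0.001,0,0,0,0.085]]]
```

apply_moves([
  [[0.016,0.034,-0.008,0,0,-0.01,0.085],[0.015,0.034,-0.008,0,0,-0.01,0.085],[0.015,0.034,-0.009,0,0,-0.01,0.085],[0.015,0.034,-0.008,0,0,0,0.085],[0.008,0.038,0,0,0,0,0.085],[0.008,0.038,0,0,0,0,0.085],[0.008,0.039,0,0,0,0,0.085],[0.008,0.038,0,0,0,-0.01,0.085],[0.008,0.038,0,0,0,0,0.085],[0.008,0.039,-0.001,0,0,0,0.085],[0.007,0.038,0,0,0,0,0.085],[0.008,0.038,0,0,0,0,0.085],[0.008,0.038,0,0,0,0,0.085],[0.019,0.033,0.001,0,0,0,0.085],[0.019,0.033,0.001,0,0,0,0.085],[0.018,0.034,0.002,0,0,0,0.085],[0.019,0.033,0.001,0,0,0,0.085],[0,0,0,0,0,0,0.085],[0,0,0,0,0,0,0.085]],
])

```text
clock: 15.0
tcp_pos: [528.8, -341.0, 226.2]
orientation: [-3.135, 0.18, 0.003]
contact_force: [0.4, 0.8, -0.5]
opening: 0.999
```

```bash
cat > jars.py <<'E'
from h import *
def lids(im,W,z=51,show=True):
    h=cv2.cvtColor(im,cv2.COLOR_RGB2HSV); out={}
    for nm,lo,hi in [('blue',(104,190,110),(118,255,255)),('red',(0,170,90),(5,255,255)),('red2',(174,170,90),(180,255,255)),('green',(45,100,50),(80,255,255))]:
        n,l,s,c=cv2.connectedComponentsWithStats(cv2.inRange(h,np.array(lo),np.array(hi)))
        for i in range(1,n):
            if s[i,4]>250:
                e=cv2.minEnclosingCircle(np.argwhere(l==i)[:,::-1].astype(np.float32)); print(nm,s[i],np.round(e[0],1),onz(W,c[i],z).round(1))
    return out
if __name__=='__main__':
    st(); W=cam('wrist'); im=snap('wrist','wj',1.4); lids(im,W)
    for P in [(556,-309,51),(551,-410,51),(456,-402,51)]: print(proj(W,P).round(0))
E
python3 jars.py
```

```text
t 15.0 grasp [ 528.6 -340.9  172.2] yaw -0.114 tilt [-0.002  0.001 -1.   ] F [ 0.4  0.8 -0.5] op 0.999
green [ 171  264   47   48 1771] [193.2 286.8] [ 457.9 -398.1   51. ]
[305. 164.]
[310. 289.]
[192. 292.]
```

View pics/wj.png

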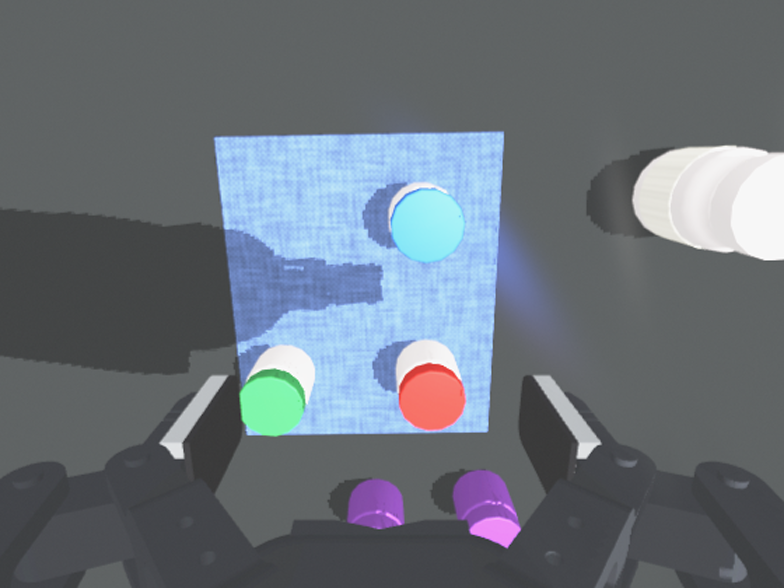

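Wrist view: lids at blue (427,225), red (432,397), green (273,403); the purple jars sit outside the mat.

Run:
```python
from h import *
W=cam('wrist')
J=[onz(W,(u/1.4,v/1.4),51) for u,v in [(427,225),(432,397),(273,403)]]
for j in J: print(j.round(1))
b=J[0]
plan([(b[0],b[1],95,-.114,.085),(b[0],b[1],34,-.114,.085,0,20),(b[0],b[1],34,-.114,.0,6),(b[0],b[1],80,-.114,0,3)],step=30)
```

```text
[ 556.4 -305.2   51. ]
[ 550.8 -404.4   51. ]
[ 458.9 -398.    51. ]
16
[[[0.008,-0.012,0.026,0,0,0,0.085],[0.008,-0.013,0.026,0,0,0,0.085],[0.008,-0.012,0.026,0,0,0,0.085],[0,0,0.015,0,0,0,0.085],[0,0,0.015,0,0,0,0.085],[0,0,0.016,0,0,0,0.085],[0,0,0.015,0,0,0,0.085],[0,0,0,0,0,0,0],[0,0,0,0,0,0,0],[0,0,0,0,0,0,0],[0,0,0,0,0,0,0],[0,0,0,0,0,0,0],[0,0,0,0,0,0,0],[0,0,-0.015,0,0,0,0],[0,0,-0.016,0,0,0,0],[0,0,-0.015,0,0,0,0]]]
```

apply_moves([
  [[0.008,-0.011,0.026,0,0,0,0.085],[0.008,-0.012,0.026,0,0,0,0.085],[0.008,-0.012,0.026,0,0,0,0.085],[0,0,0.015,0,0,0,0.085],[0,0,0.015,0,0,0,0.085],[0,0,0.016,0,0,0,0.085],[0,0,0.015,0,0,0,0.085],[0,0,0,0,0,0,0],[0,0,0,0,0,0,0],[0,0,0,0,0,0,0],[0,0,0,0,0,0,0],[0,0,0,0,0,0,0],[0,0,0,0,0,0,0]],
])

```text
clock: 16.35
tcp_pos: [557.7, -309.0, 90.1]
orientation: [3.136, -0.178, 0.003]
contact_force: [-0.2, -0.7, 6.2]
opening: 0.453
```

Run:
```python
from h import *
st()
s=robot.state(); M=R.from_rotvec(s['orientation']).as_matrix(); g=np.array(s['tcp_pos'])+54*M[:,2]; dz=g[2]-3
q=L(-8,-46)
plan([(g[0],g[1],110,-.114,0),(*L(-30,-120),190,-.114,0),(*q,190,-.114,0),(*q,120,-.114,0),(*q,61+dz,-.114,0,0,12)],step=35)
```

```text
t 16.4 grasp [ 557.8 -309.1   36.1] yaw -0.113 tilt [ 0.002 -0.001 -1.   ] F [-0.2 -0.7  6.2] op 0.453
18
[[[0,0,-0.025,0,0,0,0],[0,0,-0.024,0,0,0,0],[0,0,-0.025,0,0,0,0],[-0.002,-0.029,-0.011,0,0,0,0],[-0.001,-0.029,-0.012,0,0,0,0],[-0.002,-0.029,-0.011,0,0,0,0],[-0.001,-0.029,-0.012,0,0,0,0],[-0.002,-0.029,-0.011,0,0,0,0],[-0.001,-0.029,-0.012,0,0,0,0],[-0.002,-0.029,-0.011,0,0,0,0],[0.007,-0.025,0,0,0,0,0],[0.008,-0.024,0,0,0,0,0],[0.007,-0.025,0,0,0,0,0],[0,0,0.035,0,0,0,0],[0,0,0.035,0,0,0,0],[0,0,0.009,0,0,0,0],[0,0,0.008,0,0,0,0],[0,0,0.009,0,0,0,0]]]
```

apply_moves([
  [[0,0,-0.025,0,0,0,0],[0,0,-0.024,0,0,0,0],[0,0,-0.025,0,0,0,0],[-0.002,-0.029,-0.011,0,0,0,0],[-0.001,-0.029,-0.012,0,0,0,0],[-0.002,-0.029,-0.011,0,0,0,0],[-0.001,-0.029,-0.012,0,0,0,0],[-0.002,-0.029,-0.011,0,0,0,0],[-0.001,-0.029,-0.012,0,0,0,0],[-0.002,-0.029,-0.011,0,0,0,0],[0.007,-0.025,0,0,0,0,0],[0.008,-0.024,0,0,0,0,0],[0.007,-0.025,0,0,0,0,0],[0,0,0.035,0,0,0,0],[0,0,0.035,0,0,0,0],[0,0,0,0,0,0,0]],
])

```text
clock: 17.95
tcp_pos: [596.8, -34.8, 169.2]
orientation: [3.136, -0.176, -0.011]
contact_force: [0.5, -0.7, -1.2]
opening: 0.453
```

Run:
```python
from h import *
st(); print(Li(robot.state()['tcp_pos'])); snap('wrist','w5',1.4)
```

```text
t 17.9 grasp [596.4 -34.8 115.2] yaw -0.112 tilt [-0.007 -0.    -1.   ] F [ 0.5 -0.7 -1.2] op 0.453
[-10.8 -45.8]
```

View pics/w5.png

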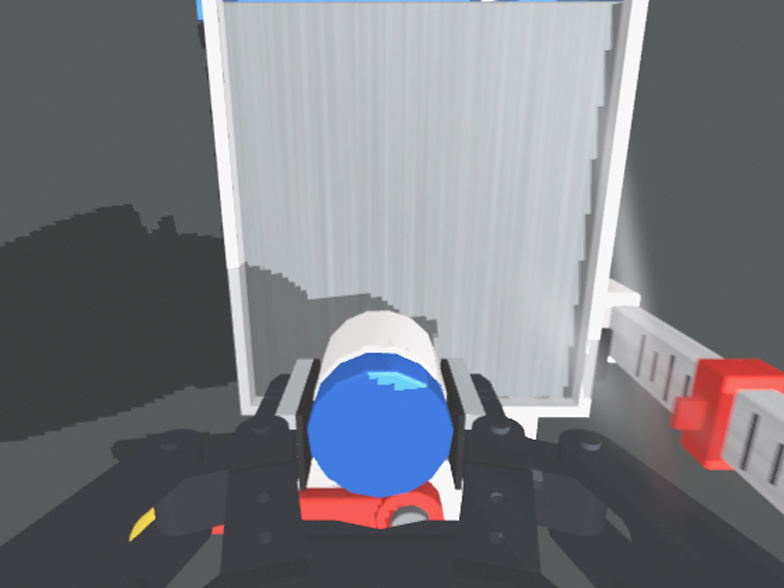

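Run:
```python
from h import *
W=cam('wrist')
for u,z in [((590,412),68),((240,412),68),((210,30),68),((640,30),68),((380,425),130)]: print(Li(onz(W,(u[0]/1.4,u[1]/1.4),z)))
```

```text
[ 75.9 -74.8]
[-68.5 -75.2]
[-66.5  66.2]
[74.4 66.1]
[-10.3 -42.4]
```

apply_moves([
  [[0.002,0,0.008,0,0,0,0],[0.002,0,0.007,0,0,0,0],[0.001,0,0.007,0,0,0,0],[0,0,0,0,0,0,0],[0,0,0,0,0,0,0.045],[0,0,0,0,0,0,0.055],[0,0,0,0,0,0,0.065],[0,0,0,0,0,0,0.065],[0,0,-0.01,0,0,0,0.065],[0,0,-0.03,0,0,0,0.065],[0,0,-0.04,0,0,0,0.07],[0,0,-0.03,0,0,0,0.085],[0,0,0,0,0,0,0.085]],
])

```text
clock: 19.3
tcp_pos: [606.1, -34.9, 266.2]
orientation: [-3.136, 0.178, -0.013]
contact_force: [0.5, -0.5, -1.3]
opening: 0.997
```

```bash
sed -i 's/^x0,y0,a0=.*/x0,y0,a0=616,11.5,-.1137/' h.py
python3 - <<'E'
from h import *
st(); b=(552,-407)
plan([(575,-200,190,-.114,.085),(*b,110,-.114,.085),(*b,35,-.114,.085,0,20)],step=40)
E
```

```text
t 19.3 grasp [606.5 -34.9 212.2] yaw -0.113 tilt [ 0.008  0.    -1.   ] F [ 0.5 -0.5 -1.3] op 0.997
15
[[[-0.002,0.034,0.004,0,0,0,0.085],[-0.003,0.033,0.005,0,0,0,0.085],[-0.002,0.034,0.004,0,0,0,0.085],[-0.003,0.033,0.005,0,-0.01,0,0.085],[-0.002,0.034,0.004,0,0,0,0.085],[0,0.035,0.013,0,0,0,0.085],[0,0.034,0.014,0,0,0,0.085],[0,0.035,0.013,0,0,0,0.085],[0,0.035,0.013,0,0,0,0.085],[0,0.034,0.013,0,0,0,0.085],[0,0.035,0.014,0,0,0,0.085],[0,0,0.019,0,0,0,0.085],[0,0,0.018,0,0,0,0.085],[0,0,0.019,0,0,0,0.085],[0,0,0.019,0,0,0,0.085]]]
```

apply_moves([
  [[-0.002,0.034,0.004,0,0,0,0.085],[-0.003,0.033,0.005,0,0,0,0.085],[-0.002,0.034,0.004,0,0,0,0.085],[-0.003,0.033,0.005,0,0,0,0.085],[-0.002,0.034,0.004,0,0,0,0.085],[0,0.035,0.013,0,0,0,0.085],[0,0.034,0.014,0,0,0,0.085],[0,0.035,0.013,0,0,0,0.085],[0,0.035,0.013,0,0,0,0.085],[0,0.034,0.013,0,0,0,0.085],[0,0.035,0.014,0,0,0,0.085],[0,0,0,0,0,0,0.085]],
])

```text
clock: 20.5
tcp_pos: [546.2, -413.5, 156.3]
orientation: [3.134, -0.188, -0.007]
contact_force: [-0.9, -0.6, 0.7]
opening: 0.998
```

Run:
```python
from h import *
st(); b=(552,-406)
plan([(*b,35,-.114,.085,0,20)],step=40)
```

```text
t 20.5 grasp [ 546.  -413.6  102.3] yaw -0.12 tilt [-0.004 -0.002 -1.   ] F [-0.9 -0.6  0.7] op 0.998
4
[[[0.001,-0.002,0.017,0,0,0,0.085],[0.002,-0.002,0.017,0,0,0,0.085],[0.001,-0.002,0.016,0,0,0,0.085],[0.001,-0.002,0.017,0,0,-0.01,0.085]]]
```

apply_moves([
  [[0.001,-0.002,0,0,0,0,0.085],[0.001,-0.001,0,0,0,0,0.085],[0,0,0,0,0,0,0.085],[0,0,0,0,0,0,0.085]],
])

```text
clock: 20.9
tcp_pos: [553.0, -403.6, 159.5]
orientation: [3.137, -0.174, 0.001]
contact_force: [-0.0, -0.3, -1.0]
opening: 0.995
```

Run:
```python
from h import *
st(); b=(551.5,-406)
plan([(*b,35,-.114,.085,0,20)],step=40)
```

```text
t 20.9 grasp [ 553.  -403.6  105.5] yaw -0.111 tilt [ 0.001 -0.    -1.   ] F [-0.  -0.3 -1. ] op 0.995
4
[[[0,0.001,0.018,0,0,0,0.085],[-0.001,0,0.017,0,0,0,0.085],[0,0.001,0.018,0,0,0,0.085],[0,0.001,0.018,0,0,0,0.085]]]
```

apply_moves([
  [[0,0.001,0.018,0,0,0,0.085],[-0.001,0,0.017,0,0,0,0.085],[0,0.001,0.018,0,0,0,0.085],[0,0,0.017,0,0,0,0.085],[0,0,0,0,0,0,0],[0,0,0,0,0,0,0],[0,0,0,0,0,0,0],[0,0,0,0,0,0,0],[0,0,0,0,0,0,0],[0,0,0,0,0,0,0]],
])

```text
clock: 21.9
tcp_pos: [551.7, -406.9, 90.2]
orientation: [3.136, -0.177, 0.003]
contact_force: [-0.3, 0.5, 7.0]
opening: 0.455
```

Run:
```python
from h import *
st()
s=robot.state(); M=R.from_rotvec(s['orientation']).as_matrix(); g=np.array(s['tcp_pos'])+54*M[:,2]
q=L(-8,2)
plan([(g[0],g[1],110,-.114,0),(*L(-20,-130),200,-.114,0),(*q,200,-.114,0),(*q,120,-.114,0)],step=35)
```

```text
t 21.9 grasp [ 551.8 -407.    36.2] yaw -0.113 tilt [ 0.002 -0.001 -1.   ] F [-0.3  0.5  7. ] op 0.455
19
[[[0,0,-0.025,0,0,0,0],[0,0,-0.024,0,0,0,0],[0,0,-0.025,0,0,0,0],[0,-0.033,-0.01,0,0,0,0],[-0.001,-0.032,-0.01,0,0,0,0],[0,-0.033,-0.01,0,0,0,0],[0,-0.032,-0.01,0,0,0,0],[-0.001,-0.033,-0.01,0,0,0,0],[0,-0.032,-0.01,0,0,0,0],[0,-0.033,-0.01,0,0,0,0],[-0.001,-0.032,-0.01,0,0,0,0],[0,-0.033,-0.01,0,0,0,0],[0.003,-0.033,0,0,0,0,0],[0.003,-0.033,0,0,0,0,0],[0.003,-0.033,0,0,0,0,0],[0.003,-0.033,0,0,0,0,0],[0,0,0.027,0,0,0,0],[0,0,0.026,0,0,0,0],[0,0,0.027,0,0,0,0]]]
```

apply_moves([
  [[0,0,-0.025,0,0,0,0],[0,0,-0.024,0,0,0,0],[0,0,-0.025,0,0,0,0],[0,-0.033,-0.01,0,0,0,0],[-0.001,-0.032,-0.01,0,0,0,0],[0,-0.033,-0.01,0,0,0,0],[0,-0.032,-0.01,0,0,0,0],[-0.001,-0.033,-0.01,0,0,0,0],[0,-0.032,-0.01,0,0,0,0],[0,-0.033,-0.01,0,0,0,0],[-0.001,-0.032,-0.01,0,0,0,0],[0,-0.033,-0.01,0,0,0,0],[0.003,-0.033,0,0,0,0,0],[0.003,-0.033,0,0,0,0,0],[0.003,-0.033,0,0,0,0,0],[0.003,-0.033,0,0,0,0,0],[0,0,0,0,0,0,0],[0,0,0,0,0,0,0],[0,0,0,0,0,0,0]],
])

```text
clock: 23.8
tcp_pos: [607.7, 13.4, 252.9]
orientation: [3.136, -0.179, -0.0]
contact_force: [-0.0, -0.4, -0.2]
opening: 0.449
```

Run:
```python
from h import *
st(); print(Li(robot.state()['tcp_pos'])); q=L(-8,2)
plan([(*q,120,-.114,0),(*q,94.5,-.114,0,0,10)])
W=cam('wrist');im=snap('wrist','w6');
```

```text
t 23.8 grasp [607.7  13.4 198.9] yaw -0.114 tilt [-0.    -0.001 -1.   ] F [-0.  -0.4 -0.2] op 0.449
[-8.5  1. ]
6
[[[0,0,0.026,0,0,0,0],[0,-0.001,0.027,0,0,0,0],[0,0,0.026,0,0,0,0],[0,0,0.008,0,0,0,0],[0,0,0.009,0,0,0,0],[0,0,0.008,0,0,0,0]]]
```

apply_moves([
  [[0,0,0.026,0,0,0,0],[0,-0.001,0.027,0,0,0,0],[0,0,0.026,0,0,0,0],[0,0,0.008,0,0,0,0],[0,0,0.009,0,0,0,0],[0,0,0.009,0,0,0,0],[0,0,0,0,0,0,0],[0,0,0,0,0,0,0.045],[0,0,0,0,0,0,0.055],[0,0,0,0,0,0,0.065],[0,0,0,0,0,0,0.065],[0,0,-0.01,0,0,0,0.065],[0,0,-0.03,0,0,0,0.065],[0,0,-0.04,0,0,0,0.07],[0,0,-0.03,0,0,0,0.085],[0,0,0,0,0,0,0.085],[0,0,0,0,0,0,0.085]],
])

```text
clock: 25.55
tcp_pos: [608.2, 15.6, 259.1]
orientation: [-3.136, 0.178, -0.003]
contact_force: [-0.7, -0.3, -1.5]
opening: 0.998
```

Run:
```python
from h import *
st(); b=(459,-400)
plan([(560,-190,190,-.114,.085),(*b,110,-.114,.085)],step=33)
```

```text
t 25.6 grasp [608.3  15.6 205.1] yaw -0.113 tilt [ 0.002 -0.    -1.   ] F [-0.7 -0.3 -1.5] op 0.998
15
[[[-0.004,0.03,0.002,0,0,0,0.085],[-0.003,0.03,0.002,0,0,0,0.085],[-0.004,0.03,0.002,0,0,0,0.085],[-0.003,0.03,0.003,0,0,0,0.085],[-0.004,0.03,0.002,0,0,0,0.085],[-0.003,0.03,0.002,0,0,0,0.085],[-0.004,0.03,0.002,0,0,0,0.085],[-0.01,0.027,0.01,0,0,0,0.085],[-0.009,0.028,0.01,0,0,0,0.085],[-0.01,0.027,0.01,0,0,0,0.085],[-0.009,0.028,0.01,0,0,0,0.085],[-0.01,0.027,0.01,0,0,0,0.085],[-0.009,0.028,0.01,0,0,0,0.085],[-0.01,0.027,0.01,0,0,0,0.085],[-0.01,0.028,0.01,0,0,0,0.085]]]
```

apply_moves([
  [[-0.004,0.03,0.002,0,0,0,0.085],[-0.003,0.03,0.002,0,0,0,0.085],[-0.004,0.03,0.002,0,0,0,0.085],[-0.003,0.03,0.003,0,0,0,0.085],[-0.004,0.03,0.002,0,0,0,0.085],[-0.003,0.03,0.002,0,0,0,0.085],[-0.004,0.03,0.002,0,0,0,0.085],[-0.01,0.027,0.01,0,0,0,0.085],[-0.009,0.028,0.01,0,0,0,0.085],[-0.01,0.027,0.01,0,0,0,0.085],[-0.009,0.028,0.01,0,0,0,0.085],[-0.01,0.027,0.01,0,0,0,0.085],[-0.009,0.028,0.01,0,0,0,0.085],[-0.01,0.027,0.01,0,0,0,0.085],[-0.01,0.028,0.01,0,0,0,0.085],[0,0,0,0,0,0,0.085],[0,0,0,0,0,0,0.085],[0,0,0,0,0,0,0.085]],
])

```text
clock: 27.35
tcp_pos: [458.6, -399.0, 162.5]
orientation: [-3.135, 0.175, 0.0]
contact_force: [-0.5, 0.1, -0.3]
opening: 0.993
```

Run:
```python
from h import *
st(); b=(458.5,-400); plan([(*b,35,-.114,.085,0,20)])
```

```text
t 27.4 grasp [ 458.6 -398.9  108.5] yaw -0.112 tilt [-0.     0.001 -1.   ] F [-0.5  0.1 -0.3] op 0.993
4
[[[0,0,0.018,0,0,0,0.085],[0,0.001,0.019,0,0,0,0.085],[0,0,0.018,0,0,0,0.085],[0,0,0.019,0,0,0,0.085]]]
```

apply_moves([
  [[0,0,0.018,0,0,0,0.085],[0,0.001,0.019,0,0,0,0.085],[0,0,0.018,0,0,0,0.085],[0,0,0.019,0,0,0,0.085],[0,0,0,0,0,0,0],[0,0,0,0,0,0,0],[0,0,0,0,0,0,0],[0,0,0,0,0,0,0],[0,0,0,0,0,0,0],[0,0,0,0,0,0,0]],
])

```text
clock: 28.35
tcp_pos: [458.8, -401.2, 90.3]
orientation: [3.136, -0.177, 0.003]
contact_force: [-1.3, 1.9, 7.7]
opening: 0.455
```

Run:
```python
from h import *
st()
s=robot.state(); M=R.from_rotvec(s['orientation']).as_matrix(); g=np.array(s['tcp_pos'])+54*M[:,2]
q=L(-8,46)
plan([(g[0],g[1],110,-.114,0),(*L(-30,-130),200,-.114,0),(*q,200,-.114,0)],step=40)
```

```text
t 28.4 grasp [ 458.9 -401.3   36.3] yaw -0.113 tilt [ 0.002 -0.001 -1.   ] F [-1.3  1.9  7.7] op 0.455
16
[[[0,0,-0.037,0,0,0,0],[0,0,-0.037,0,0,0,0],[0.009,-0.033,-0.01,0,0,0,0],[0.009,-0.033,-0.01,0,0,0,0],[0.009,-0.033,-0.01,0,0,0,0],[0.009,-0.033,-0.01,0,0,0,0],[0.008,-0.033,-0.01,0,0,0,0],[0.009,-0.033,-0.01,0,0,0,0],[0.009,-0.034,-0.01,0,0,0,0],[0.009,-0.033,-0.01,0,0,0,0],[0.009,-0.033,-0.01,0,0,0,0],[0.004,-0.035,0,0,0,0,0],[0.005,-0.035,0,0,0,0,0],[0.004,-0.035,0,0,0,0,0],[0.005,-0.036,0,0,0,0,0],[0.004,-0.035,0,0,0,0,0]]]
```

apply_moves([
  [[0,0,-0.037,0,0,0,0],[0,0,-0.037,0,0,0,0],[0.009,-0.033,-0.01,0,0,0,0],[0.009,-0.033,-0.01,0,0,0,0],[0.009,-0.033,-0.01,0,0,0,0],[0.009,-0.033,-0.01,0,0,0,0],[0.008,-0.033,-0.01,0,0,0,0],[0.009,-0.033,-0.01,0,0,0,0],[0.009,-0.034,-0.01,0,0,0,0],[0.009,-0.033,-0.01,0,0,0,0],[0.009,-0.033,-0.01,0,0,0,0],[0.004,-0.035,0,0,0,0,0],[0.005,-0.035,0,0,0,0,0],[0.004,-0.035,0,0,0,0,0],[0.005,-0.036,0,0,0,0,0],[0.004,-0.035,0,0,0,0,0],[0,0,0,0,0,0,0],[0,0,0,0,0,0,0],[0,0,0,0,0,0,0]],
])

```text
clock: 30.25
tcp_pos: [612.7, 57.1, 253.1]
orientation: [3.136, -0.179, 0.0]
contact_force: [0.6, -0.9, -0.4]
opening: 0.456
```

Run:
```python
from h import *
st(); print(Li(robot.state()['tcp_pos'])); q=L(-8,46)
plan([(*q,120,-.114,0),(*q,94,-.114,0,0,10)])
```

```text
t 30.2 grasp [612.7  57.  199.1] yaw -0.114 tilt [-0.    -0.001 -1.   ] F [ 0.6 -0.9 -0.4] op 0.456
[-8.4 44.9]
6
[[[0,0,0.026,0,0,0,0],[0,-0.001,0.027,0,0,0,0],[0,0,0.026,0,0,0,0],[0,0,0.009,0,0,0,0],[0,0,0.008,0,0,0,0],[0,0,0.009,0,0,0,0]]]
```

Place it, then back off towards the robot.

apply_moves([
  [[0,0,0.026,0,0,0,0],[0,-0.001,0.027,0,0,0,0],[0,0,0.026,0,0,0,0],[0,0,0.009,0,0,0,0],[0,0,0.008,0,0,0,0],[0,0,0.009,0,0,0,0],[0,0,0,0,0,0,0],[0,0,0,0,0,0,0.045],[0,0,0,0,0,0,0.055],[0,0,0,0,0,0,0.065],[0,0,0,0,0,0,0.065],[0,0,-0.01,0,0,0,0.065],[0,0,-0.03,0,0,0,0.065],[0,0,-0.04,0,0,0,0.07],[0,0,-0.03,0,0,0,0.07],[0,0,0,0,0,0,0.07],[0,0,0,0,0,0,0.07]],
])

```text
clock: 31.95
tcp_pos: [613.1, 59.3, 259.1]
orientation: [-3.136, 0.178, -0.003]
contact_force: [-0.1, 0.2, 0.3]
opening: 0.818
```

Run:
```python
from h import *
st()
# handle at home: lift (-120,-135); hover, jaw along motion = lift y
h=L(-120,-135); print(h)
plan([(500,0,200,-.6,.05),(*h,200,jy,.05)],step=40)
```

```text
t 31.9 grasp [613.3  59.3 205.1] yaw -0.113 tilt [ 0.002  0.    -1.   ] F [-0.1  0.2  0.3] op 0.818
(np.float64(481.4583770262868), np.float64(-109.01369916984211))
13
[[[-0.026,0.018,0.001,0,0,0.12,0.05],[-0.025,0.021,0.001,0,0,0.12,0.05],[-0.021,0.024,0.002,0,0,0.13,0.05],[-0.018,0.026,0.001,0,0,0.12,0.05],[0.005,0.011,0,0,0,0.12,0.05],[0.007,0.011,0,0,0,0.12,0.05],[0.007,0.009,0,0,0,0.12,0.05],[0.009,0.009,0,0,0,0.12,0.05],[0.01,0.007,0,0,0,0.12,0.05],[0.01,0.007,0,0,0,0.12,0.05],[0.011,0.005,0,0,0,0.12,0.05],[0.012,0.003,0,0,0,0.12,0.05],[0.012,0.002,0,0,0,0.12,0.05]]]
```

apply_moves([
  [[-0.026,0.018,0.001,0,0,0.12,0.05],[-0.025,0.021,0.001,0,0,0.12,0.05],[-0.021,0.024,0.002,0,0,0.13,0.05],[-0.018,0.026,0.001,0,0,0.12,0.05],[0.005,0.011,0,0,0,0.12,0.05],[0.007,0.011,0,0,0,0.12,0.05],[0.007,0.009,0,0,0,0.12,0.05],[0.009,0.009,0,0,0,0.12,0.05],[0.01,0.007,0,0,0,0.12,0.05],[0.01,0.007,0,0,0,0.12,0.05],[0.011,0.005,0,0,0,0.12,0.05],[0.012,0.003,0,0,0,0.12,0.05],[0.012,0.002,0,0,0,0.12,0.05],[0,0,0,0,0,0,0.05],[0,0,0,0,0,0,0.05],[0,0,0,0,0,0,0.05]],
])

```text
clock: 33.55
tcp_pos: [481.5, -108.0, 252.5]
orientation: [2.098, -2.338, -0.001]
contact_force: [-0.3, 0.4, 0.2]
opening: 0.583
```

Run:
```python
from h import *
st(); W=cam('wrist'); im=snap('wrist','w7'); h=cv2.cvtColor(im,cv2.COLOR_RGB2HSV)
n,l,s,c=cv2.connectedComponentsWithStats(cv2.inRange(h,np.array((22,110,90)),np.array((35,255,255))))
for i in range(1,n):
    if s[i,4]>60: print(s[i],onz(W,c[i],127).round(1))
sd=snap('side','s2'); tp=snap('top','t3')
A=cv2.resize(sd[180:260,260:360],None,fx=4,fy=4,interpolation=cv2.INTER_CUBIC); B=cv2.resize(im,(400,300)); C=cv2.resize(tp[140:240,190:350],None,fx=2.5,fy=2.5)
o=np.zeros((600,800,3),np.uint8); o[:320,:400]=A; o[:300,400:]=B; o[330:580,:400]=C; 
C2=cv2.resize(tp[155:185,265:315],None,fx=8,fy=8,interpolation=cv2.INTER_CUBIC); o[310:550,400:]=C2
cv2.imwrite('pics/m1.png',o[...,::-1])
```

```text
t 33.5 grasp [ 481.4 -108.   198.5] yaw -1.679 tilt [-0.001  0.    -1.   ] F [-0.3  0.4  0.2] op 0.583
[326  39  11  27 136] [ 578.5 -149.6  127. ]
[ 265  196   27   50 1015] [ 487.2 -111.6  127. ]
```

View pics/m1.png

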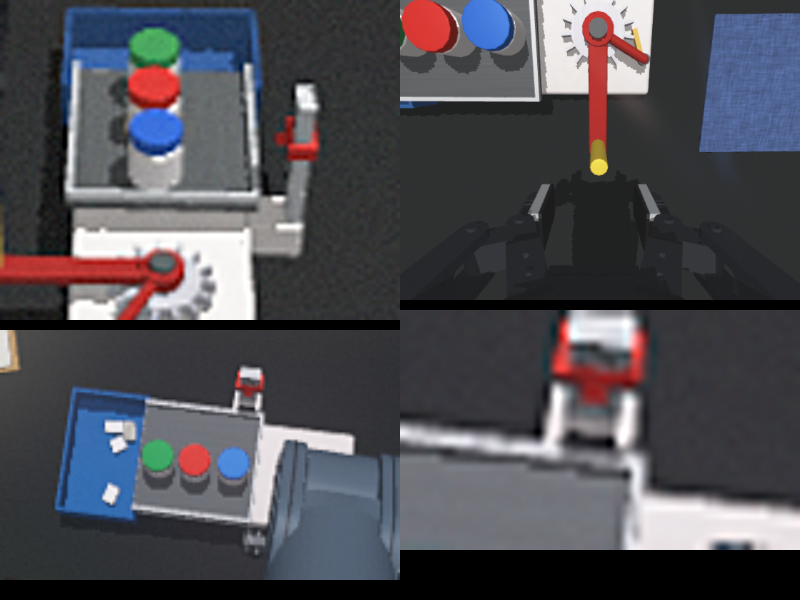

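All three jars stand on the plate and the shards are in the tray. The pointer tip is at mosaic (278,138) in the side view and (593,398) in the top view, and the handle top is at (599,166).

Run:
```python
from h import *
T=cam('top');S=cam('side');W=cam('wrist')
P,e=tri(T,(289.1,166),S,(329.3,214.5)); print('tip',P.round(1),e.round(1),Li(P))
print('tab top@60',onz(T,(286.6,171),60).round(1))
print('tip from side w/ lift x=72..78:')
for x in (72,75,78):
    for z in (91,95,100,105,110):print(x,z,proj(S,(*L(x,-52),z)).round(1),proj(T,(*L(x,-52),z)).round(1))
h=onz(W,(278.6,232.4),127); print('handle',h.round(1)); h=(h[0],h[1])
plan([(*h,150,jy,.04),(*h,99,jy,.04,0,17)])
```

```text
tip [688.8 -54.  106. ] 1.8 [ 79.8 -56.8]
tab top@60 [683.6 -47.5  60. ]
tip from side w/ lift x=72..78:
72 91 [325.8 217.2] [287.1 169.2]
72 95 [325.9 216.2] [287.2 168.9]
72 100 [326.  214.9] [287.2 168.5]
72 105 [326.1 213.6] [287.2 168.1]
72 110 [326.3 212.3] [287.3 167.7]
75 91 [326.8 217.2] [287.2 168.3]
75 95 [326.9 216.2] [287.3 167.9]
75 100 [327.1 214.9] [287.3 167.5]
75 105 [327.2 213.7] [287.4 167.1]
75 110 [327.3 212.4] [287.4 166.7]
78 91 [327.9 217.2] [287.3 167.3]
78 95 [328.  216.2] [287.4 167. ]
78 100 [328.1 215. ] [287.4 166.6]
78 105 [328.2 213.7] [287.5 166.2]
78 110 [328.4 212.4] [287.5 165.8]
handle [ 480.4 -111.9  127. ]
5
[[[0.002,0,0.024,0,0,0,0.04],[0.002,0.001,0.025,0,0,0,0.04],[0,0,0.017,0,0,0,0.04],[0,0,0.017,0,0,0,0.04],[0,0,0.017,0,0,0,0.04]]]
```

apply_moves([
  [[0.002,0,0.024,0,0,0,0.04],[0.002,0.001,0.025,0,0,0,0.04],[0,0,0.017,0,0,0,0.04],[0,0,0.017,0,0,0,0.04],[0,0,0.017,0,0,0,0.04],[0,0,0,0,0,0,0.03],[0,0,0,0,0,0,0.03],[0,0,0,0,0,0,0.03]],
])

```text
clock: 34.5
tcp_pos: [480.5, -112.7, 153.7]
orientation: [-2.093, 2.341, -0.001]
contact_force: [0.3, -0.1, -0.3]
opening: 0.353
```

apply_moves([
  [[0.01,0,0,0,0,0,0.03],[0.01,-0.001,0,0,0,0,0.03],[0.01,-0.001,0,0,0,0,0.03],[0.01,-0.003,0,0,0,0,0.03],[0.01,-0.003,0,0,0,0,0.03],[0.01,-0.004,0,0,0,0,0.03],[0.01,-0.006,0,0,0,0,0.03],[0.013,-0.004,0,0,0,0,0.03],[0,0,0,0,0,0,0.03],[0,0,0,0,0,0,0.03]],
])

```text
clock: 35.5
tcp_pos: [491.9, -191.0, 152.5]
orientation: [-2.098, 2.334, 0.016]
contact_force: [-3.3, 30.1, 10.1]
opening: 0.351
```

Run:
```python
from h import *
st(); print(Li(robot.state()['tcp_pos'])); W=cam('wrist'); im=snap('wrist','w8',1.4)
for th in (.5,.62): print(th,(proj(W,(*L(-120*np.cos(th),-135-120*np.sin(th)),127))*1.4).round(0))
```

```text
t 35.5 grasp [ 491.6 -190.5   98.5] yaw -1.677 tilt [-0.004  0.009 -1.   ] F [-3.3 30.1 10.1] op 0.351
[-100.4 -215.3]
0.5 [289. 486.]
0.62 [339. 459.]
```

View pics/w8.png

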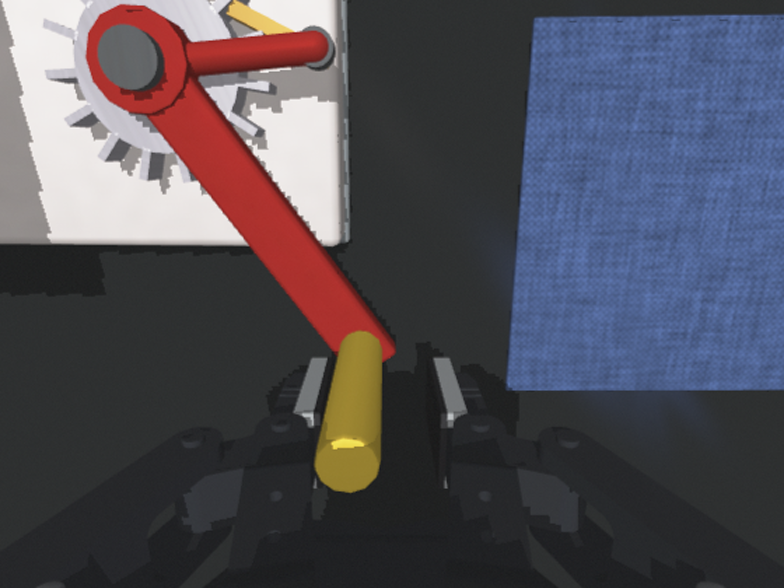

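The lever is at its far stop (about 30 N against it). Returning home.

apply_moves([
  [[-0.013,0,0,0,0,0,0.03],[-0.01,0.002,0,0,0,0,0.03],[-0.01,0.006,0,0,0,0,0.03],[-0.01,0.005,0,0,0,0,0.03],[-0.01,0.003,0,0,0,0,0.03],[-0.01,0.003,0,0,0,0,0.03],[-0.01,0.002,0,0,0,0,0.03],[-0.01,0.001,0,0,0,0,0.03],[-0.01,0,0,0,0,0,0.03],[0,0,0,0,0,0,0.03],[0,0,0,0,0,0,0.03]],
])

```text
clock: 36.65
tcp_pos: [480.9, -103.9, 152.9]
orientation: [2.091, -2.343, 0.002]
contact_force: [-2.6, -8.3, 0.7]
opening: 0.355
```

```bash
cat > lev.py <<'E'
from h import *
st(); print(Li(robot.state()['tcp_pos'])); W=cam('wrist'); im=snap('wrist','w9'); h=cv2.cvtColor(im,cv2.COLOR_RGB2HSV)
m=cv2.inRange(h,np.array((0,150,60)),np.array((8,255,255))); n,l,s,c=cv2.connectedComponentsWithStats(m); i=1+s[1:,4].argmax(); print('red',s[i],c[i].round(0))
m=cv2.inRange(h,np.array((18,100,60)),np.array((35,255,255))); n,l,s,c=cv2.connectedComponentsWithStats(m); i=1+s[1:,4].argmax(); print('yel',s[i],c[i].round(0))
for z in (127,): print((onz(W,(c[i][0],s[i][1]+s[i][3]-11),z)).round(1), 'expect home',np.round(L(-120,-135),1))
E
python3 lev.py
```

```text
t 36.6 grasp [ 480.9 -104.    98.9] yaw -1.684 tilt [-0.001 -0.002 -1.   ] F [-2.6 -8.3  0.7] op 0.355
[-121.1 -130. ]
red [  252     0   149   268 12318] [299. 106.]
yel [ 269  240   48  117 4292] [290. 302.]
[ 475.9 -108.8  127. ] expect home [ 481.5 -109. ]
```

apply_moves([
  [[-0.003,0,0,0,0,0,0.03],[0,0,0,0,0,0,0.03],[0,0,0,0,0,0,0.03]],
])

```text
clock: 37.0
tcp_pos: [481.0, -103.5, 152.9]
orientation: [2.086, -2.345, 0.005]
contact_force: [-2.8, -19.1, -1.7]
opening: 0.357
```

Home stop is confirmed: force climbs to 19 N with no travel. Strokes 2–7 next.

apply_moves([
  [[0.013,0,0,0,0,0,0.03],[0.01,0,0,0,0,0,0.03],[0.01,-0.001,0,0,0,0,0.03],[0.01,-0.001,0,0,0,0,0.03],[0.01,-0.003,0,0,0,0,0.03],[0.01,-0.003,0,0,0,0,0.03],[0.01,-0.004,0,0,0,0,0.03],[0.01,-0.006,0,0,0,0,0.03],[0.012,-0.004,0,0,0,0,0.03],[0,0,0,0,0,0,0.03]],
])

```text
clock: 38.0
tcp_pos: [492.3, -190.9, 152.2]
orientation: [-2.098, 2.335, 0.015]
contact_force: [-3.7, 23.7, 7.5]
opening: 0.351
```

apply_moves([
  [[-0.012,0,0,0,0,0,0.03],[-0.01,0.002,0,0,0,0,0.03],[-0.01,0.006,0,0,0,0,0.03],[-0.01,0.005,0,0,0,0,0.03],[-0.01,0.003,0,0,0,0,0.03],[-0.01,0.003,0,0,0,0,0.03],[-0.01,0.002,0,0,0,0,0.03],[-0.01,0.001,0,0,0,0,0.03],[-0.012,0,0,0,0,0,0.03],[0,0,0,0,0,0,0.03]],
])

```text
clock: 39.0
tcp_pos: [481.0, -103.6, 152.9]
orientation: [2.088, -2.343, 0.005]
contact_force: [-3.5, -18.1, -0.5]
opening: 0.354
```

apply_moves([
  [[0.012,0,0,0,0,0,0.03],[0.01,0,0,0,0,0,0.03],[0.01,-0.001,0,0,0,0,0.03],[0.01,-0.001,0,0,0,0,0.03],[0.01,-0.003,0,0,0,0,0.03],[0.01,-0.003,0,0,0,0,0.03],[0.01,-0.004,0,0,0,0,0.03],[0.01,-0.006,0,0,0,0,0.03],[0.012,-0.004,0,0,0,0,0.03],[0,0,0,0,0,0,0.03]],
])

```text
clock: 40.0
tcp_pos: [492.2, -190.9, 152.2]
orientation: [-2.097, 2.335, 0.015]
contact_force: [-3.6, 24.1, 7.0]
opening: 0.348
```

apply_moves([
  [[-0.012,0,0,0,0,0,0.03],[-0.01,0.002,0,0,0,0,0.03],[-0.01,0.006,0,0,0,0,0.03],[-0.01,0.005,0,0,0,0,0.03],[-0.01,0.003,0,0,0,0,0.03],[-0.01,0.003,0,0,0,0,0.03],[-0.01,0.002,0,0,0,0,0.03],[-0.01,0.001,0,0,0,0,0.03],[-0.012,0,0,0,0,0,0.03],[0,0,0,0,0,0,0.03]],
])

```text
clock: 41.0
tcp_pos: [481.0, -103.5, 152.9]
orientation: [2.088, -2.343, 0.005]
contact_force: [-3.4, -18.0, -0.4]
opening: 0.357
```

Run:
```python
from h import *
st(); im=snap('side','s3'); cv2.imwrite('pics/s3c.png',cv2.resize(im[180:260,260:360][...,::-1],None,fx=6,fy=6,interpolation=cv2.INTER_CUBIC))
```

```text
t 41.0 grasp [ 481.  -103.8   98.9] yaw -1.686 tilt [-0.    -0.004 -1.   ] F [ -3.4 -18.   -0.4] op 0.357
```

apply_moves([
  [[0.012,0,0,0,0,0,0.03],[0.01,0,0,0,0,0,0.03],[0.01,-0.001,0,0,0,0,0.03],[0.01,-0.001,0,0,0,0,0.03],[0.01,-0.003,0,0,0,0,0.03],[0.01,-0.003,0,0,0,0,0.03],[0.01,-0.004,0,0,0,0,0.03],[0.01,-0.006,0,0,0,0,0.03],[0.012,-0.004,0,0,0,0,0.03],[0,0,0,0,0,0,0.03]],
])

```text
clock: 42.05
tcp_pos: [492.2, -190.9, 152.2]
orientation: [-2.097, 2.335, 0.015]
contact_force: [-2.3, 25.3, 7.4]
opening: 0.353
```

apply_moves([
  [[-0.012,0,0,0,0,0,0.03],[-0.01,0.002,0,0,0,0,0.03],[-0.01,0.006,0,0,0,0,0.03],[-0.01,0.005,0,0,0,0,0.03],[-0.01,0.003,0,0,0,0,0.03],[-0.01,0.003,0,0,0,0,0.03],[-0.01,0.002,0,0,0,0,0.03],[-0.01,0.001,0,0,0,0,0.03],[-0.012,0,0,0,0,0,0.03],[0,0,0,0,0,0,0.03]],
])

```text
clock: 43.05
tcp_pos: [481.0, -103.6, 152.9]
orientation: [2.088, -2.343, 0.005]
contact_force: [-3.8, -17.9, -0.4]
opening: 0.351
```

apply_moves([
  [[0.012,0,0,0,0,0,0.03],[0.01,0,0,0,0,0,0.03],[0.01,-0.001,0,0,0,0,0.03],[0.01,-0.001,0,0,0,0,0.03],[0.01,-0.003,0,0,0,0,0.03],[0.01,-0.003,0,0,0,0,0.03],[0.01,-0.004,0,0,0,0,0.03],[0.01,-0.006,0,0,0,0,0.03],[0.012,-0.004,0,0,0,0,0.03],[0,0,0,0,0,0,0.03]],
])

```text
clock: 44.05
tcp_pos: [492.2, -190.9, 152.2]
orientation: [-2.097, 2.335, 0.015]
contact_force: [-4.2, 24.8, 6.9]
opening: 0.356
```

apply_moves([
  [[-0.012,0,0,0,0,0,0.03],[-0.01,0.002,0,0,0,0,0.03],[-0.01,0.006,0,0,0,0,0.03],[-0.01,0.005,0,0,0,0,0.03],[-0.01,0.003,0,0,0,0,0.03],[-0.01,0.003,0,0,0,0,0.03],[-0.01,0.002,0,0,0,0,0.03],[-0.01,0.001,0,0,0,0,0.03],[-0.012,0,0,0,0,0,0.03],[0,0,0,0,0,0,0.03]],
])

```text
clock: 45.05
tcp_pos: [480.9, -103.5, 152.9]
orientation: [2.088, -2.343, 0.005]
contact_force: [-3.5, -17.3, -0.0]
opening: 0.354
```

apply_moves([
  [[0.012,0,0,0,0,0,0.03],[0.01,0,0,0,0,0,0.03],[0.01,-0.001,0,0,0,0,0.03],[0.01,-0.001,0,0,0,0,0.03],[0.01,-0.003,0,0,0,0,0.03],[0.01,-0.003,0,0,0,0,0.03],[0.01,-0.004,0,0,0,0,0.03],[0.01,-0.006,0,0,0,0,0.03],[0.012,-0.004,0,0,0,0,0.03],[0,0,0,0,0,0,0.03]],
])

```text
clock: 46.05
tcp_pos: [492.2, -190.9, 152.2]
orientation: [-2.097, 2.335, 0.015]
contact_force: [-3.6, 24.8, 7.1]
opening: 0.352
```

apply_moves([
  [[-0.012,0,0,0,0,0,0.03],[-0.01,0.002,0,0,0,0,0.03],[-0.01,0.006,0,0,0,0,0.03],[-0.01,0.005,0,0,0,0,0.03],[-0.01,0.003,0,0,0,0,0.03],[-0.01,0.003,0,0,0,0,0.03],[-0.01,0.002,0,0,0,0,0.03],[-0.01,0.001,0,0,0,0,0.03],[-0.012,0,0,0,0,0,0.03],[0,0,0,0,0,0,0.03]],
])

```text
clock: 47.05
tcp_pos: [481.0, -103.5, 152.9]
orientation: [2.088, -2.343, 0.005]
contact_force: [-3.2, -17.4, -0.7]
opening: 0.352
```

apply_moves([
  [[0.012,0,0,0,0,0,0.03],[0.01,0,0,0,0,0,0.03],[0.01,-0.001,0,0,0,0,0.03],[0.01,-0.001,0,0,0,0,0.03],[0.01,-0.003,0,0,0,0,0.03],[0.01,-0.003,0,0,0,0,0.03],[0.01,-0.004,0,0,0,0,0.03],[0.01,-0.006,0,0,0,0,0.03],[0.012,-0.004,0,0,0,0,0.03],[0,0,0,0,0,0,0.03]],
])

```text
clock: 48.05
tcp_pos: [492.2, -190.9, 152.2]
orientation: [-2.097, 2.335, 0.015]
contact_force: [-3.4, 25.4, 7.2]
opening: 0.349
```

apply_moves([
  [[-0.012,0,0,0,0,0,0.03],[-0.01,0.002,0,0,0,0,0.03],[-0.01,0.006,0,0,0,0,0.03],[-0.01,0.005,0,0,0,0,0.03],[-0.01,0.003,0,0,0,0,0.03],[-0.01,0.003,0,0,0,0,0.03],[-0.01,0.002,0,0,0,0,0.03],[-0.01,0.001,0,0,0,0,0.03],[-0.012,0,0,0,0,0,0.03],[0,0,0,0,0,0,0.03]],
])

```text
clock: 49.05
tcp_pos: [481.0, -103.5, 152.9]
orientation: [2.088, -2.343, 0.005]
contact_force: [-3.8, -17.4, -0.3]
opening: 0.35
```

Run:
```python
from h import *
st(); im=snap('side','s4'); t=snap('top','t4')
a=np.load('pics/s2.npy');
c=lambda i:cv2.resize(i[180:245,290:355],None,fx=6,fy=6,interpolation=cv2.INTER_CUBIC)
b=cv2.resize(t[150:190,260:325],None,fx=6,fy=6,interpolation=cv2.INTER_CUBIC)
o=np.zeros((600,800,3),np.uint8); o[:390,:390]=c(a); o[:390,400:790]=c(im)
e=cv2.resize(np.load('pics/t3.npy')[155:190,260:325],None,fx=6,fy=6,interpolation=cv2.INTER_CUBIC); o[390:600,:390]=e; o[390:600,400:790]=cv2.resize(t[155:190,260:325],None,fx=6,fy=6,interpolation=cv2.INTER_CUBIC)
cv2.imwrite('pics/s4c.png',o[...,::-1])
```

```text
t 49.0 grasp [ 481.  -103.8   98.9] yaw -1.686 tilt [-0.    -0.004 -1.   ] F [ -3.8 -17.4  -0.3] op 0.35
```

View pics/s4c.png

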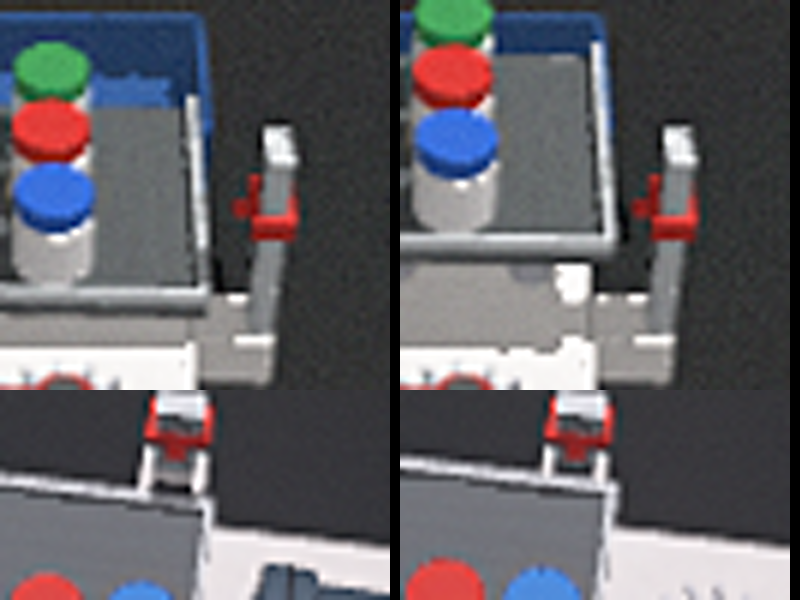

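Run:
```python
from h import *
T=cam('top');S=cam('side')
def L0(x,y): a=-.1137; return (612.6+np.cos(a)*x-np.sin(a)*y, 7.5+np.sin(a)*x+np.cos(a)*y)
for nm,l,z,uv in [('corner lo',(70,-77),68,(208,288)),('corner hi',(70,-77),103,(614,236))]:
    u=uv[0]-(400 if uv[0]>400 else 0); print(nm,proj(S,(*L0(*l),z)).round(2),(290+u/6,180+uv[1]/6))
for x in (80,83):
  for z in (95,100,105,110): print(x,z,proj(S,(*L0(x,-52),z)).round(2),proj(T,(*L0(x,-52),z)).round(2))
print('coltop',proj(S,(*L0(92,-52),145)).round(2),proj(S,(*L0(98,-64),145)).round(2))
# red tip pixels, side & top
for n,f,box in (('S','s4',(322,205,345,226)),('T','t4',(282,155,300,172))):
    im=np.load(f'pics/{f}.npy').astype(int); r=im[...,0]-im[...,1]; print(n,box); print(r[box[1]:box[3],box[0]:box[2]])
```

```text
corner lo [324.01 229.99] (324.6666666666667, 228.0)
corner hi [324.89 221.19] (325.6666666666667, 219.33333333333334)
80 95 [327.73 217.25] [288.75 167.45]
80 100 [327.86 215.98] [288.8  167.04]
80 105 [328.  214.7] [288.85 166.63]
80 110 [328.13 213.41] [288.9  166.22]
83 95 [328.78 217.27] [288.86 166.51]
83 100 [328.92 216.  ] [288.91 166.1 ]
83 105 [329.05 214.72] [288.96 165.69]
83 110 [329.19 213.43] [289.01 165.27]
coltop [333.43 204.23] [335.91 207.13]
S (322, 205, 345, 226)
[[ -4  -4  -6  -5   0  -1  -5  -3  -1  -3  -2   2  -2  -3  -1  -3  -3  -4
   -5  -5  -4  -6  -3]
 [ -3  -3  -2  -2  -3   0  -1  -3  -2   0  -3   1   1  -2  -1  -3  -1  -1
   -3   1   0  -2   0]
 [ -1  -3  -2  -4  -4  -2  -1  -5  -6  -5  -4  -3  -3  -3  -2  -1  -2  -1
   -1   2  -5  -4  -2]
 [ -3  -3  -4  -1  -3  -4  -2   0  -9 -10 -10 -11  -2  -3  -2  -2  -1  -5
    0  -1  -4  -2   0]
 [ -1  -4  -5  -1  -2  -4  -3  -2  -8  54 121  59  -8  -3  -1  -2  -7  -4
   -1  -4   0  -4  -2]
 [ -3  -1  -7  -2  -1  -3  -2  -2 -10  55 118  46 -12  -2  -4  -4  20  13
   -5  -1  -1   2  -4]
 [ -6  -1  -4  -3   0   2  -2
[... 2025 characters left out ...]
135  50 -10  -3   2   0]
 [  1  -8  29  57  65  83  98  98 115 113 108 108 129  40  -6   0   1   3]
 [ -1  -4   2   0   9  46 102 103  88  57  44  66  33  -4  -3   0  -1   2]
 [  0  -1   0   0  -8  34 102 109  88   8   4  -3  -4  -2  -1   1   2   1]
 [  0   0   0   4  -4  29  72  73  66   3  -4   0   3   0   1   1   0   1]
 [  1   5   4   6  -3  -4 -10  -9  -7  -4   3   5   5  -1   2   2   3  -1]
 [  0   5   7   6   3   2  -1   1   1   1   7   6   4   1   4   1   0   1]
 [  1   1   3   2   1   0   1   1   0   0   7   6   6   0   0   2   1   3]
 [  1   1   1   1   1   1   0   0   1   1   2   2   2   0   0  -1  -1  -1]
 [ -1   0   2   2   0  -1   0   2   1   0   1   0   0   1   1  -1   3  -1]]
```

Seven strokes gave 35 mm. The pointer height from the far cameras isn't certain enough to choose between 8 and 9 clicks, so I'll leave the lever at home and look obliquely from close by with the wrist camera.

apply_moves([
  [[0.012,0,0,0,0,0,0.03],[0,0,0,0,0,0,0.03],[0,0,-0.03,0,0,0,0.03],[0,0,-0.04,0,0,0,0.03],[0,0,-0.04,0,0,0,0.03],[0,0,-0.03,0,0,0,0.03],[0,0,0,0,0,0,0.03],[0,0,0,0,0,0,0.03]],
])

```text
clock: 49.95
tcp_pos: [480.5, -111.9, 293.4]
orientation: [-2.093, 2.34, -0.002]
contact_force: [-0.9, -0.2, 0.3]
opening: 0.351
```

Run:
```python
from h import *
st(); plan([(560,0,240,-.9,.03),(702,60,250,-.114,.03)],step=35)
```

```text
t 50.0 grasp [ 480.6 -111.8  239.4] yaw -1.682 tilt [ 0.002  0.    -1.   ] F [-0.9 -0.2  0.3] op 0.351
14
[[[-0.017,-0.01,0,0,0,-0.11,0.03],[-0.016,-0.011,0,0,0,-0.11,0.03],[-0.015,-0.013,0,0,0,-0.12,0.03],[-0.013,-0.015,0,0,0,-0.11,0.03],[-0.011,-0.016,0,0,0,-0.11,0.03],[-0.01,-0.017,0,0,0,-0.11,0.03],[-0.007,-0.018,0,0,0,-0.11,0.03],[0.006,-0.021,-0.001,0,0,-0.11,0.03],[0.008,-0.021,-0.002,0,0,-0.12,0.03],[0.01,-0.019,-0.001,0,0,-0.11,0.03],[0.013,-0.018,-0.002,0,0,-0.11,0.03],[0.014,-0.017,-0.001,0,0,-0.11,0.03],[0.017,-0.014,-0.002,0,0,-0.12,0.03],[0.017,-0.013,-0.001,0,0,-0.11,0.03]]]
```

apply_moves([
  [[-0.017,-0.01,0,0,0,-0.11,0.03],[-0.016,-0.011,0,0,0,-0.11,0.03],[-0.015,-0.013,0,0,0,-0.12,0.03],[-0.013,-0.015,0,0,0,-0.11,0.03],[-0.011,-0.016,0,0,0,-0.11,0.03],[-0.01,-0.017,0,0,0,-0.11,0.03],[-0.007,-0.018,0,0,0,-0.11,0.03],[0.006,-0.021,-0.001,0,0,-0.11,0.03],[0.008,-0.021,-0.002,0,0,-0.12,0.03],[0.01,-0.019,-0.001,0,0,-0.11,0.03],[0.013,-0.018,-0.002,0,0,-0.11,0.03],[0.014,-0.017,-0.001,0,0,-0.11,0.03],[0.017,-0.014,-0.002,0,0,-0.12,0.03],[0.017,-0.013,0.015,0,0,-0.11,0.03],[0,0,0.018,-0.12,0,0,0.03],[0,0,0,-0.12,0,0,0.03],[0,0,0,-0.12,0,0,0.03],[0,0,0,-0.12,0,0,0.03],[0,0,0,0,0,0,0.03],[0,0,0,0,0,0,0.03]],
])

```text
clock: 51.95
tcp_pos: [700.9, 59.8, 267.0]
orientation: [2.66, -0.147, -0.039]
contact_force: [0.3, 0.1, -0.9]
opening: 0.349
```

Run:
```python
from h import *
st(); W=cam('wrist'); im=snap('wrist','w10',1.4)
for z in (95,100,105,110): print((proj(W,(*L(80,-52),z))*1.4).round(0))
```

```text
t 52.0 grasp [698.   35.1 219. ] yaw -0.111 tilt [-0.053 -0.457 -0.888] F [ 0.3  0.1 -0.9] op 0.349
[383. 309.]
[383. 315.]
[383. 321.]
[383. 328.]
```

View pics/w10.png

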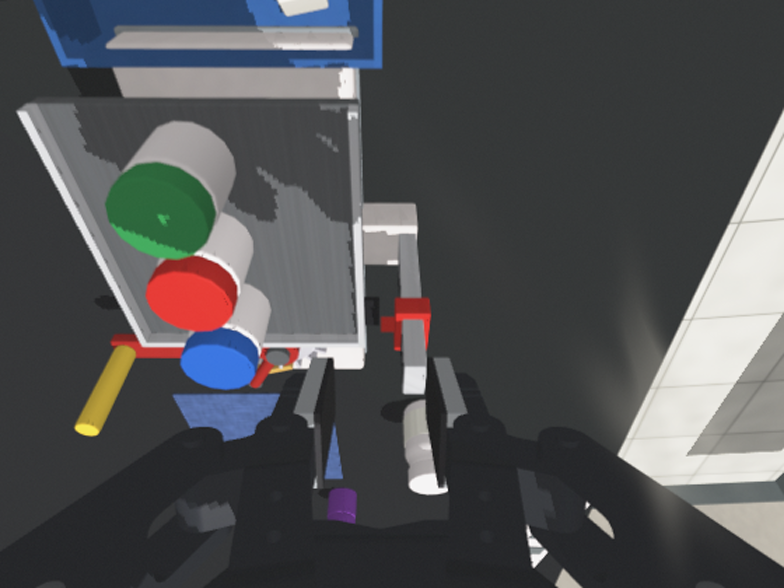

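The tab is at (372,311) and the red tip at (389,324), which puts the tip about 8–11 mm above the tab, so 2 more strokes (9 total). Going back to the handle.

apply_moves([
  [[0,0,0,0.12,0,0,0.03],[0,0,0,0.12,0,0,0.03],[0,0,0,0.12,0,0,0.03],[0,0,-0.018,0.12,0,0,0.03],[0,0,-0.014,0,0,0,0.03],[0,0,0,0,0,0,0.03],[0,0,0,0,0,0,0.03]],
])

```text
clock: 52.7
tcp_pos: [701.3, 61.5, 301.0]
orientation: [3.136, -0.176, 0.001]
contact_force: [-0.3, 0.7, -0.3]
opening: 0.349
```

Run:
```python
from h import *
st(); plan([(560,0,242,-.9,.03),(480.4,-112,242,jy,.03)],step=35)
```

```text
t 52.7 grasp [701.4  61.4 247. ] yaw -0.112 tilt [ 0.001 -0.001 -1.   ] F [-0.3  0.7 -0.3] op 0.349
14
[[[-0.019,0.011,0.001,0,0,0.11,0.03],[-0.018,0.013,0,0,0,0.12,0.03],[-0.016,0.015,0.001,0,0,0.11,0.03],[-0.014,0.017,0.001,0,0,0.11,0.03],[-0.013,0.018,0.001,0,0,0.11,0.03],[-0.01,0.019,0,0,0,0.12,0.03],[-0.008,0.021,0.001,0,0,0.11,0.03],[0.006,0.019,0,0,0,0.11,0.03],[0.007,0.018,0,0,0,0.11,0.03],[0.01,0.017,0,0,0,0.12,0.03],[0.011,0.016,0,0,0,0.11,0.03],[0.013,0.015,0,0,0,0.11,0.03],[0.015,0.013,0,0,0,0.11,0.03],[0.016,0.011,0,0,0,0.11,0.03]]]
```

apply_moves([
  [[-0.019,0.011,0.001,0,0,0.11,0.03],[-0.018,0.013,0,0,0,0.12,0.03],[-0.016,0.015,0.001,0,0,0.11,0.03],[-0.014,0.017,0.001,0,0,0.11,0.03],[-0.013,0.018,0.001,0,0,0.11,0.03],[-0.01,0.019,0,0,0,0.12,0.03],[-0.008,0.021,0.001,0,0,0.11,0.03],[0.006,0.019,0,0,0,0.11,0.03],[0.007,0.018,0,0,0,0.11,0.03],[0.01,0.017,0,0,0,0.12,0.03],[0.011,0.016,0,0,0,0.11,0.03],[0.013,0.015,0,0,0,0.11,0.03],[0.015,0.013,0,0,0,0.11,0.03],[0.016,0.011,0,0,0,0.11,0.04],[0,0,0,0,0,0,0.04],[0,0,0,0,0,0,0.04],[0,0,0,0,0,0,0.04]],
])

```text
clock: 54.4
tcp_pos: [480.9, -111.1, 295.4]
orientation: [2.098, -2.338, -0.001]
contact_force: [0.5, 0.4, 0.5]
opening: 0.467
```

Run:
```python
from h import *
st(); plan([(480.5,-112.7,150,jy,.04),(480.5,-112.7,99,jy,.04,0,17)],step=35)
```

```text
t 54.4 grasp [ 480.9 -111.1  241.4] yaw -1.679 tilt [-0.  0. -1.] F [0.5 0.4 0.5] op 0.467
7
[[[0.001,0,0.03,0,0,0,0.04],[0,0,0.031,0,0,0,0.04],[0.001,0,0.03,0,0,0.01,0.04],[0,0,0.013,0,0,0,0.04],[0,0,0.013,0,0,0,0.04],[0,0,0.013,0,0,0,0.04],[0,0,0.012,0,0,0,0.04]]]
```

apply_moves([
  [[0.001,0,0.03,0,0,0,0.04],[0,0,0.031,0,0,0,0.04],[0.001,0,0.03,0,0,0,0.04],[0,0,0.013,0,0,0,0.04],[0,0,0.013,0,0,0,0.04],[0,0,0.013,0,0,0,0.04],[0,0,0.012,0,0,0,0.04],[0,0,0,0,0,0,0.03],[0,0,0,0,0,0,0.03]],
])

```text
clock: 55.3
tcp_pos: [480.5, -113.9, 153.7]
orientation: [2.095, -2.341, -0.001]
contact_force: [-0.6, 0.2, 0.2]
opening: 0.355
```

apply_moves([
  [[0.01,0,0,0,0,0,0.03],[0.01,-0.001,0,0,0,0,0.03],[0.01,-0.001,0,0,0,0,0.03],[0.01,-0.003,0,0,0,0,0.03],[0.01,-0.003,0,0,0,0,0.03],[0.01,-0.004,0,0,0,0,0.03],[0.01,-0.006,0,0,0,0,0.03],[0.012,-0.004,0,0,0,0,0.03],[0,0,0,0,0,0,0.03]],
])

```text
clock: 56.2
tcp_pos: [491.4, -191.1, 153.5]
orientation: [-2.098, 2.334, 0.02]
contact_force: [-7.2, 34.6, 15.3]
opening: 0.353
```

apply_moves([
  [[-0.012,0,0,0,0,0,0.03],[-0.01,0.002,0,0,0,0,0.03],[-0.01,0.006,0,0,0,0,0.03],[-0.01,0.005,0,0,0,0,0.03],[-0.01,0.003,0,0,0,0,0.03],[-0.01,0.003,0,0,0,0,0.03],[-0.01,0.002,0,0,0,0,0.03],[-0.01,0.001,0,0,0,0,0.03],[-0.012,0,0,0,0,0,0.03],[0,0,0,0,0,0,0.03]],
])

```text
clock: 57.2
tcp_pos: [481.2, -103.8, 153.7]
orientation: [2.09, -2.342, 0.003]
contact_force: [-2.3, -11.5, 0.5]
opening: 0.351
```

apply_moves([
  [[0.012,0,0,0,0,0,0.03],[0.01,0,0,0,0,0,0.03],[0.01,-0.001,0,0,0,0,0.03],[0.01,-0.001,0,0,0,0,0.03],[0.01,-0.003,0,0,0,0,0.03],[0.01,-0.003,0,0,0,0,0.03],[0.01,-0.004,0,0,0,0,0.03],[0.01,-0.006,0,0,0,0,0.03],[0.012,-0.004,0,0,0,0,0.03],[0,0,0,0,0,0,0.03]],
])

```text
clock: 58.2
tcp_pos: [491.7, -191.1, 153.1]
orientation: [-2.099, 2.334, 0.019]
contact_force: [-5.6, 32.1, 13.2]
opening: 0.351
```

apply_moves([
  [[-0.012,0,0,0,0,0,0.03],[-0.01,0.002,0,0,0,0,0.03],[-0.01,0.006,0,0,0,0,0.03],[-0.01,0.005,0,0,0,0,0.03],[-0.01,0.003,0,0,0,0,0.03],[-0.01,0.003,0,0,0,0,0.03],[-0.01,0.002,0,0,0,0,0.03],[-0.01,0.001,0,0,0,0,0.03],[-0.012,0,0,0,0,0,0.03],[0,0,0,0,0,0,0.03]],
])

```text
clock: 59.2
tcp_pos: [481.3, -103.8, 153.8]
orientation: [2.09, -2.342, 0.003]
contact_force: [-3.3, -11.3, 1.1]
opening: 0.354
```

apply_moves([
  [[0.012,0,0,0,0,0,0.03],[0,0,0,0,0,0,0.03],[0,0,-0.03,0,0,0,0.03],[0,0,-0.04,0,0,0,0.03],[0,0,-0.04,0,0,0,0.03],[0,0,-0.03,0,0,0,0.03],[0,0,0,0,0,0,0.03],[0,0,0,0,0,0,0.03]],
])

```text
clock: 60.0
tcp_pos: [480.5, -114.1, 294.2]
orientation: [-2.093, 2.341, -0.002]
contact_force: [0.4, -0.2, -0.6]
opening: 0.351
```

apply_moves([
  [[-0.017,-0.01,0,0,0,-0.11,0.03],[-0.016,-0.011,0,0,0,-0.11,0.03],[-0.015,-0.013,0,0,0,-0.12,0.03],[-0.013,-0.015,0,0,0,-0.11,0.03],[-0.011,-0.016,0,0,0,-0.11,0.03],[-0.01,-0.017,0,0,0,-0.11,0.03],[-0.007,-0.018,0,0,0,-0.11,0.03],[0.006,-0.021,-0.001,0,0,-0.11,0.03],[0.008,-0.021,-0.002,0,0,-0.12,0.03],[0.01,-0.019,-0.001,0,0,-0.11,0.03],[0.013,-0.018,-0.002,0,0,-0.11,0.03],[0.014,-0.017,-0.001,0,0,-0.11,0.03],[0.017,-0.014,-0.002,0,0,-0.12,0.03],[0.017,-0.013,0.015,0,0,-0.11,0.03],[0,0,0.018,-0.12,0,0,0.03],[0,-0.02,0,-0.14,0,0,0.03],[0,-0.02,0,-0.14,0,0,0.03],[0,-0.02,0,-0.14,0,0,0.03],[0,-0.01,0,-0.14,0,0,0.03],[0,0,0,0,0,0,0.03]],
])

```text
clock: 62.0
tcp_pos: [706.5, 129.8, 242.3]
orientation: [2.456, -0.122, -0.057]
contact_force: [-0.6, 0.8, -0.6]
opening: 0.35
```

Run:
```python
from h import *
st(); W=cam('wrist'); im=snap('wrist','w11')
u0,v0=(int(q) for q in proj(W,(*L(76,-52),105)))
print(u0,v0)
for z in (60,100,102.5,105,107.5,110): print(z,(proj(W,(*L(72,-52),z))-[u0-50,v0-40]).round(2)*7.5,(proj(W,(*L(81,-52),z))-[u0-50,v0-40]).round(2)*7.5)
cv2.imwrite('pics/w11c.png',cv2.resize(im[v0-40:v0+40,u0-50:u0+50][...,::-1],None,fx=7.5,fy=7.5,interpolation=cv2.INTER_CUBIC))
```

```text
t 62.0 grasp [702.5  95.9 200.4] yaw -0.103 tilt [-0.073 -0.628 -0.775] F [-0.6  0.8 -0.6] op 0.35
271 250
60 [348.975  -1.35 ] [ 4.16475e+02 -3.75000e-01]
100 [343.5   264.225] [415.8   265.275]
102.5 [343.125 282.075] [415.8   283.125]
105 [342.75  300.075] [415.725 301.125]
107.5 [342.375 318.225] [415.65  319.275]
110 [342.    336.525] [415.65  337.575]
```

View pics/w11c.png

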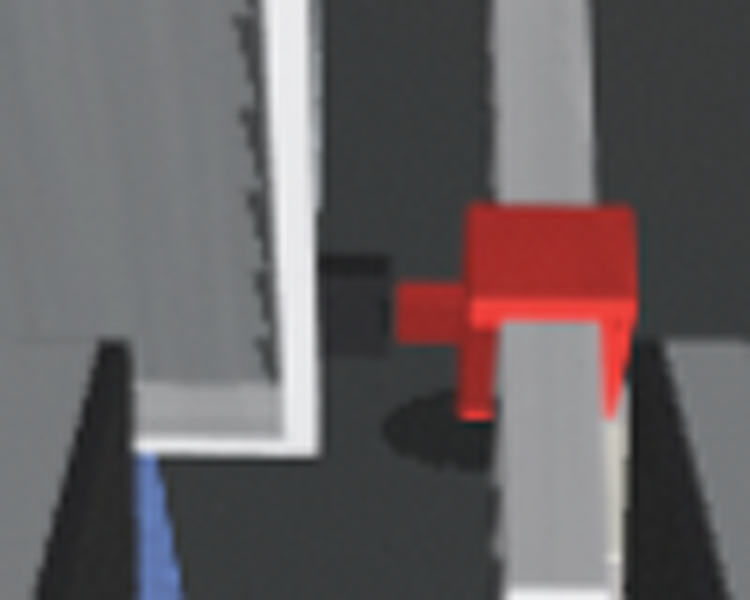

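The tab's top-face centre is at crop row ~315 and the tip's centre at ~313, so they're level to about 0.3 mm after 9 clicks. Next I check the scraper and the whole scene.

apply_moves([
  [[0,0.01,0,0.14,0,0,0.03],[0,0.02,0,0.14,0,0,0.03],[0,0.02,0,0.14,0,0,0.03],[0,0.02,0,0.14,0,0,0.03],[0,0,-0.018,0.12,0,0,0.03],[0,0,0,0,0,0,0.05],[0,0,0,0,0,0,0.08]],
])

```text
clock: 62.75
tcp_pos: [701.9, 60.1, 297.2]
orientation: [3.135, -0.183, 0.002]
contact_force: [-0.1, 1.3, -0.5]
opening: 0.68
```

Run:
```python
from h import *
st(); plan([(500,250,240,-.15,.08),(400,294,170,-.15,.08)],step=38)
```

```text
t 62.8 grasp [702.   60.  243.2] yaw -0.117 tilt [ 0.001 -0.001 -1.   ] F [-0.1  1.3 -0.5] op 0.68
12
[[[-0.028,-0.021,0,0,0,0,0.08],[-0.028,-0.02,0.001,0,0,0.01,0.08],[-0.028,-0.021,0,0,0,0,0.08],[-0.028,-0.02,0,0,0,0.01,0.08],[-0.028,-0.02,0.001,0,0,0,0.08],[-0.028,-0.02,0,0,0,0.01,0.08],[-0.029,-0.02,0,0,0,0,0.08],[-0.028,-0.02,0.001,0,0,0,0.08],[-0.026,-0.007,0.017,0,0,0,0.08],[-0.027,-0.007,0.018,0,0,0,0.08],[-0.026,-0.008,0.017,0,0,0,0.08],[-0.027,-0.007,0.018,0,0,0,0.08]]]
```

apply_moves([
  [[-0.028,-0.021,0,0,0,0,0.08],[-0.028,-0.02,0.001,0,0,0.01,0.08],[-0.028,-0.021,0,0,0,0,0.08],[-0.028,-0.02,0,0,0,0.01,0.08],[-0.028,-0.02,0.001,0,0,0,0.08],[-0.028,-0.02,0,0,0,0.01,0.08],[-0.029,-0.02,0,0,0,0,0.08],[-0.028,-0.02,0.001,0,0,0,0.08],[-0.026,-0.007,0.017,0,0,0,0.08],[-0.027,-0.007,0.018,0,0,0,0.08],[-0.026,-0.008,0.017,0,0,0,0.08],[-0.027,-0.007,0.018,0,0,0,0.08],[0,0,0,0,0,0,0.08],[0,0,0,0,0,0,0.08]],
])

```text
clock: 64.15
tcp_pos: [397.3, 296.6, 223.0]
orientation: [3.132, -0.218, -0.002]
contact_force: [0.2, 0.3, 0.6]
opening: 0.933
```

```bash
python3 scr.py
python3 - <<'E'
from h import *
w=np.load('pics/ws.npy'); t=snap('top','t5'); s=snap('side','s5')
o=np.zeros((600,800,3),np.uint8); o[:300,:400]=cv2.resize(w,(400,300)); o[:300,400:]=cv2.resize(s[120:390,190:550],(400,300)); o[300:,:]=cv2.resize(t[135:285,100:500],(800,300))
cv2.imwrite('pics/fin.png',o[...,::-1])
E
```

```text
t 64.2 grasp [397.2 296.5 169. ] yaw -0.139 tilt [-0.001 -0.001 -1.   ] F [0.2 0.3 0.6] op 0.933
mat 15216 [[328.0, 349.0], [500.0, 332.0], [501.0, 234.0], [311.0, 252.0]] [410.  291.8   3. ]
rib 810 [[386.0, 358.0], [404.0, 356.0], [396.0, 296.0], [377.0, 298.0]] [390.8 326.9  57. ]
```

View pics/fin.png

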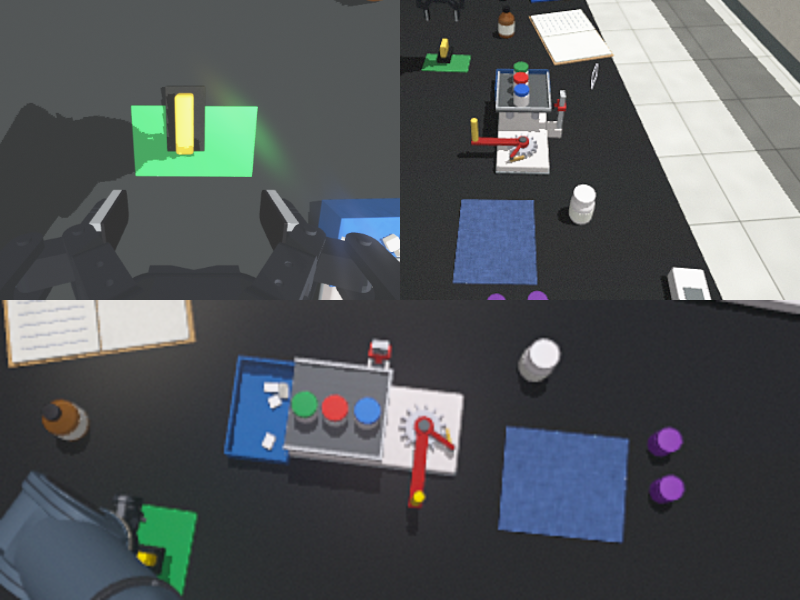

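The top-left wrist panel shows the scraper has been knocked about 35 mm to +y, still upright. Everything else looks right: lever home, jars up, shards in the tray, bottles undisturbed. I'll regrasp and recentre it, measuring the rib with a looser mask first.

```bash
cat > rib.py <<'E'
from h import *
import sys
st(); W=cam('wrist'); im=snap('wrist','wr'); h=cv2.cvtColor(im,cv2.COLOR_RGB2HSV)
m=cv2.inRange(h,np.array((18,70,70)),np.array((38,255,255))); m=cv2.morphologyEx(m,cv2.MORPH_CLOSE,np.ones((5,5)))
n,l,s,c=cv2.connectedComponentsWithStats(m); i=1+s[1:,4].argmax(); print('box',s[i])
r=cv2.minAreaRect(np.argwhere(l==i)[:,::-1].astype(np.float32)); P=np.array([onz(W,p,57) for p in cv2.boxPoints(r)]); print(P[:,:2].round(1).tolist(),P.mean(0).round(1))
g=cv2.inRange(h,np.array((45,60,40)),np.array((80,255,255))); n,l,s,_=cv2.connectedComponentsWithStats(g); i=1+s[1:,4].argmax(); c=cv2.approxPolyDP(cv2.convexHull(np.argwhere(l==i)[:,::-1].astype(np.int32)),8,True)[:,0]
print('mat',[onz(W,p,3)[:2].round(0).tolist() for p in c])
u=int(r[0][0]); y=int(r[0][1]); print('V col',h[y-55:y+45:3,u,2].tolist(), 'H',h[y-55:y+45:3,u,0].tolist(),'y0',y-55)
E
python3 rib.py
```

```text
t 64.3 grasp [399.3 295.8 169.8] yaw -0.143 tilt [ 0.001 -0.    -1.   ] F [-0.4 -0.6  0.1] op 0.937
box [ 240  129   28   87 2317]
[[386.2, 358.6], [404.4, 355.9], [395.4, 295.3], [375.8, 298.1]] [390.4 327.   57. ]
mat [[499.0, 255.0], [463.0, 238.0], [316.0, 259.0], [328.0, 348.0], [475.0, 328.0]]
V col [88, 58, 83, 86, 116, 235, 247, 247, 247, 247, 247, 247, 247, 247, 247, 247, 247, 247, 247, 247, 247, 247, 247, 247, 247, 247, 247, 247, 247, 247, 247, 241, 238, 167] H [90, 60, 60, 50, 22, 26, 30, 30, 30, 30, 30, 30, 30, 30, 30, 30, 30, 30, 30, 30, 30, 30, 30, 30, 30, 30, 30, 30, 30, 30, 30, 27, 26, 68] y0 117
```

Run:
```python
from h import *
plan([(390.4,326.7,90,-.15,.08),(390.4,326.7,44,-.15,.08,0,16)],step=30)
```

```text
6
[[[-0.004,-0.01,0.027,0,0,0,0.08],[-0.005,-0.01,0.026,0,0,0,0.08],[-0.004,-0.009,0.027,0,0,0.01,0.08],[0,0,0.015,0,0,0,0.08],[0,0,0.016,0,0,0,0.08],[0,0,0.015,0,0,0,0.08]]]
```

apply_moves([
  [[-0.004,-0.01,0.027,0,0,0,0.08],[-0.005,-0.01,0.026,0,0,0,0.08],[-0.004,-0.009,0.027,0,0,0.01,0.08],[0,0,0.015,0,0,0,0.08],[0,0,0.016,0,0,0,0.08],[0,0,0.015,0,0,0,0.08],[0,0,0,0,0,0,0],[0,0,0,0,0,0,0],[0,0,0,0,0,0,0],[0,0,0,0,0,0,0],[0,0,0,0,0,0,0],[0,0,0,0,0,0,0],[0,0,0,0,0,0,0],[0,0,0,0,0,0,0]],
])

```text
clock: 65.75
tcp_pos: [390.4, 326.4, 98.6]
orientation: [-3.131, 0.241, -0.002]
contact_force: [-0.5, -0.9, 5.4]
opening: 0.203
```

```bash
python3 -c "
from h import *
st()"
```

```text
t 65.8 grasp [390.4 326.5  44.6] yaw -0.153 tilt [ 0.001  0.001 -1.   ] F [-0.5 -0.9  5.4] op 0.203
```

apply_moves([
  [[0,0,-0.02,0,0,0,0],[0,0,-0.02,0,0,0,0],[0.005,0.016,0,0,0,0,0],[0.006,0.017,0,0,0,0,0],[0,0,0,0,0,0,0],[0,0,0,0,0,0,0]],
])

```text
clock: 66.35
tcp_pos: [395.8, 290.8, 137.4]
orientation: [3.132, -0.242, -0.001]
contact_force: [-0.1, 0.3, -3.7]
opening: 0.204
```

```bash
python3 -c "
from h import *
st(); plan([(396,292.7,44.5,-.15,0,0,14)])"
```

```text
t 66.3 grasp [395.8 290.8  83.4] yaw -0.154 tilt [-0.    -0.001 -1.   ] F [-0.1  0.3 -3.7] op 0.204
3
[[[0,-0.001,0.013,0,0,0,0],[0,0,0.013,0,0,0,0],[0,-0.001,0.013,0,0,0,0]]]
```

apply_moves([
  [[0,-0.001,0.013,0,0,0,0],[0,0,0.013,0,0,0,0],[0,-0.001,0.013,0,0,0,0],[0,0,0,0,0,0,0],[0,0,0,0,0,0,0.035],[0,0,0,0,0,0,0.05],[0,0,0,0,0,0,0.07],[0,0,0,0,0,0,0.08],[0,0,-0.02,0,0,0,0.08],[0,0,-0.04,0,0,0,0.08],[0,0,-0.04,0,0,0,0.08],[0,0,-0.03,0,0,0,0.08],[0,0,0,0,0,0,0.08],[0,0,0,0,0,0,0.08]],
])

```text
clock: 67.75
tcp_pos: [396.3, 293.8, 229.2]
orientation: [-3.131, 0.241, -0.002]
contact_force: [-1.3, 0.7, -0.3]
opening: 0.944
```

```bash
python3 rib.py
python3 - <<'E'
from h import *
# final top checks vs earlier frames (lids, handle, bottles, shards unchanged since t5)
a=np.load('pics/t5.npy').astype(int); b=snap('top','t6').astype(int)
for nm,(x0_,y0_,x1,y1) in dict(lift=(205,155,340,245),reag=(355,140,390,180),amber=(118,180,150,215)).items(): print(nm,(np.abs(a-b).sum(2)>90)[y0_:y1,x0_:x1].sum())
z=np.load('pics/top0.npy').astype(int)
for nm,(x0_,y0_,x1,y1) in dict(reag=(355,140,390,180),amber=(118,180,150,215)).items(): print('vs start',nm,(np.abs(z-b).sum(2)>90)[y0_:y1,x0_:x1].sum())
E
```

```text
t 67.8 grasp [396.4 293.8 175.2] yaw -0.154 tilt [ 0.002  0.001 -1.   ] F [-1.3  0.7 -0.3] op 0.944
box [ 257  166   26   84 2098]
[[390.9, 329.3], [408.7, 326.5], [399.3, 262.8], [380.3, 265.8]] [394.8 296.1  57. ]
mat [[499.0, 249.0], [463.0, 238.0], [314.0, 260.0], [327.0, 348.0], [476.0, 327.0]]
V col [245, 71, 83, 84, 86, 220, 224, 242, 247, 247, 247, 247, 247, 247, 247, 247, 247, 247, 242, 241, 242, 242, 241, 242, 242, 242, 242, 242, 241, 247, 247, 247, 247, 89] H [71, 66, 45, 45, 60, 24, 25, 27, 30, 30, 30, 30, 30, 30, 30, 30, 30, 30, 27, 27, 27, 27, 27, 27, 27, 27, 27, 27, 27, 30, 30, 30, 30, 98] y0 152
lift 0
reag 0
amber 0
vs start reag 0
vs start amber 0
```

```bash
python3 -c "
from h import *
print(robot.close_job()); st()"
```

```text
the job is handed in; nothing more can be done
None
the job is handed in; nothing more can be done
```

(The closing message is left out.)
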